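Cap a jar: slide it under the press and hold the ratchet lever at three clicks

TASK

Close the jar in the bench capper: slide its carriage by the upright grip until the jar stands centred under the press head, then swing the ratchet lever on top by its knob, clockwise seen from above, through exactly three clicks counted by feel (never into a fourth, the glass would crack). Keep hold of the knob and finish while still holding the lever there, since it springs back when let go. Leave the other things on the counter where they stand.

Things in the scene. Friction and masses are not known exactly. Their poses are not given: they have to be found in the camera images.
- press: the bench capper, fixed on the counter: grey base plate 200 x 380 mm with two steel rails, behind them a portal of two posts that carries head and lever; 276 mm tall. Origin on the counter straight under the press head's axis; x points away from its front (which faces the robot), y along the rails to the left, z up. Place and yaw vary.
- press_axis (a point): point on the press head's vertical axis, at the underside of the round head (50 mm across) when the lever is at rest, 136 mm up; it does not move with the head. The jar belongs under it. A small steel index block stands in line with it on the base, 72 mm in front of the axis.
- jar_lid (a point): centre of the top of the jar's lid, 124 mm up. Jar (72 mm across) and lid (75 mm) are fixed on the carriage and move with it. At first the jar is 90 to 150 mm to the left (+y of the capper) of the press axis.
- carriage_grip (a point): centre of the carriage's upright black grip, 75 mm up, 130 mm in front of the jar's axis: 14 mm thick along the track, 30 mm wide across it, from 36 to 96 mm up. It slides along the capper's y only, needs about 3 N, stays where left and can run 50 mm too far right past the press axis.
- lever_knob (a point): centre of the lever's upright black knob, 252 mm up: a round post 22 mm across, from 226 to 276 mm up. It goes round the press axis at a radius of 125 mm, clockwise seen from above: from rest at the capper's right it comes round to its front. A spring pulls it back to rest with about 6 N at rest, 8 to 9 N at the target.
- quadrant_pivot (a point): pivot of the lever and of the toothed steel quadrant under it, on the press axis, 200 mm up. The quadrant, its ribs seen from above, is clamped at another angle each time (to suit the lid), so how far the lever must go varies by 0.25 rad. The frame turns with the quadrant: x outwards along it, z up.
- spare_jar: an empty, lidless glass jar, 72 mm across, 86 mm tall, right of the capper, towards its front. Bystander, origin under it.
- spare_lid: a loose aluminium jar lid, 75 mm across, 14 mm thick, flat on the counter in front of the capper. Bystander, origin under it.
- tumbler: a green glass tumbler, 86 mm across, 110 mm tall, left of the capper. Bystander, origin under it.
- carton: a red carton, 40 x 80 x 110 mm, in front of the capper on the right. Bystander, origin under it.
- bottle: a green bottle, 72 mm across, 210 mm tall, right of the capper. Bystander, origin under it.
- mug: a white mug, 80 mm across, 90 mm tall, left of the capper's front. Bystander, origin under it.
- spoon: a spoon with a wooden handle lying in front of the capper, beside the loose lid. Bystander, origin under it.
- lever: the flat steel lever with its knob; origin on its pivot axis at counter height, x along it to the knob. After 0.1 to 0.36 rad of free play a sprung roller under it crosses ribs 0.18 rad apart. At each rib the force rises about 4 N above the spring's, falls to it at the crest (the click), then some 3 N below it, and rises again in the gap.

How it is judged:
By the outcome, as a careful person would: the job done as asked, in the order asked, and still so for the second after the job is handed in, while the arm keeps its last pose, push and grip.
It also fails if it takes over 72 s, if anything falls off the work surface, if the arm or the gripper's body presses on something with over 40 N, if the wrist force passes 120 N, or if a joint passes its speed limit or range.

ROBOT

A 6-joint arm with a two-finger parallel gripper is mounted at the origin on the work surface. World frame = base frame: x ahead of the robot, y to its left, z up, the work surface at z = 0. Lengths are in m, angles in rad, forces in N, time in s.
With the tool pointing down it reaches from about 0.3 to 0.825 m from the base axis. Payload 5.4 kg.
Tool frame: the origin (TCP) lies midway between the tips of the shut fingers; the grasp point (between the pads) lies 19 mm behind it; z points along the fingers, y is the direction in which the jaws open and shut (so a half turn about z gives the same grasp; the last joint's range is limited). The gripper opens to 92 mm and grips with 3 to 60 N. Pads are 20 mm wide; open, the fingers measure 128 mm over their backs; the gripper's body (75 mm by 189 mm) begins 69 mm behind the grasp point.
Start: joints at [1.044, 0.158, 1.597, -0, 1.386, -0.21], TCP at [0.179, 0.546, 0.215] pointing down, gripper open.
Joint ranges: [-2.91, 2.91], [-0.94, 2.29], [0.18, 2.7], [-1.29, 4.43], [0.17, 2.64], [-3, 3]. Speed limits (rad/s): [2.57, 2.57, 3.14, 3.14, 3.14, 3.14].

INTERFACE

Orientations are given as [roll, pitch, yaw] about the fixed x, y, z axes, in that order (R = Rz(yaw) Ry(pitch) Rx(roll)).
In Python, from station import readout, imaging, robot gives the robot as it stands. The module is installed in compiled form; this text tells all that it offers.
- The arm moves only by the shell command python3 -m handwheel 'ROWS' [FORCE]. ROWS is text: rows parted by semicolons, each of 7 numbers parted by spaces: the opening, from 0 (shut) to 1 (fully open), then the shift along the world's x, y, z in cm, then the turn, a rotation vector about the world's x, y, z in degrees. A call has 1 to 8 rows; each row is the pose to reach, as a shift and turn from the pose commanded when the call began; what a row does not reach only later rows make up. A row lasts 1/12 s, in which the tool goes at most 41.7 mm and 7.16 degrees, less where a joint would pass 70% of its speed; a pose out of reach is approached as far as the arm can. A call with a gripper value outside its range is refused whole. The fingers move at their own pace and stop on an object; FORCE is the grip in N (left out, the last holds). Time passes only in rows, so rows that repeat a pose let the fingers close. It gives the time, the measured TCP pose, the force and the opening at its end, in the units of the state.
- readout.observe(): the state, without advancing time (a new reading comes with each control period).
- imaging.get_image(name): name is "side" or "top"; returns the picture (420x560x3 uint8, red, green, blue); there is no depth.
- imaging.calibration(name): a dict with "K" (3x3 intrinsics, pixels), "dist_coeffs" ([k1, k2, p1, p2, k3] as OpenCV has them; the pictures are not rectified), "xyz" and "rotation" of the camera in the world. Camera axes: x right, y down, z forward; pixel columns grow to the right and rows downward; lengths in m; the calibration is good to about 2 mm. A picture is of the moment at which its call begins. calibration takes no time and is no camera call.
- robot.finish_job(): hands the job in, once; it reports no verdict.
Trained networks look in the newest picture that a camera, given by its name, has taken for a name from the list of things; names that differ only in an ending like _2 or _b are one class to them, and where a whole thing is asked for, a point or a joint stands for the part that bears it (a point fixed in the world has none). Each returns a list of dicts, best first, with "conf" (0 to 1); they miss things now and then, are a little off and sometimes report something else, mostly with a low value. They report only what shows in the picture. A call takes as long as a camera call.
- imaging.recognise(camera, thing): "rect" ([left, top, width, height] in pixels, round what is visible of it).
- imaging.trace(camera, thing): "pixels" (420x560 bool, what is visible of it) and "rect" ([left, top, width, height] in pixels, round what is visible of it).
The state is a dict: "t": time; "joint_pos": joint angles; "joint_vel": joint speeds; "joint_torque": joint torques, N m; "position": TCP position; "ee_rot": TCP orientation; "wrist_force": force on the tool from outside, world axes, zero at the start; "ft_torque": the same for the moment, N m; "width": finger opening in m.
Only numpy, scipy, OpenCV 4.12 (cv2) and the standard library are available. Lean on these libraries where they do the work, as an engineer would, in place of code of your own. Each camera call takes 0.05 s, during which the arm holds its last target.

## Working session

There is one attempt and no reset: what is moved stays moved. The work goes in short steps, Python scripts to look and compute and a shell command to move; the robot and the scene stay as the last step left them, time stands still between calls to the robot, and variables do not carry over. Pictures are saved under pics/ and viewed, and the job is handed in when it is done.

```bash
mkdir -p pics; python3 - <<'E'
from station import readout, imaging, robot
import cv2
print(readout.observe())
for n in ("side","top"):
    im=imaging.get_image(n); cv2.imwrite(f"pics/{n}0.png",im[:,:,::-1])
    c=imaging.calibration(n); print(c)
    for th in ["press","press_axis","jar_lid","carriage_grip","lever_knob","quadrant_pivot","lever","carton","mug","spare_jar","bottle","spare_lid"]:
        try: print(n,th,[(r['rect'],round(r['conf'],2)) for r in imaging.recognise(n,th)][:2])
        except Exception as e: print(th,e)
E
```

```text
{'t': 0.0, 'joint_pos': array([ 1.04388348e+00,  1.59048341e-01,  1.59818925e+00, -2.70719446e-05,
        1.38618545e+00, -2.10109944e-01]), 'joint_vel': array([ 0.00086988, -0.00076569, -0.00145285,  0.0014314 ,  0.0010983 ,
        0.00128286]), 'joint_torque': array([ 4.18255195e-04, -3.85581100e+01, -3.22106123e+01,  7.01582269e-02,
        3.77893774e-02, -1.81315149e-04]), 'position': array([0.17885129, 0.54583777, 0.21364084]), 'ee_rot': array([-3.13979697e+00, -3.55741164e-04,  2.82479443e+00]), 'wrist_force': array([-0.72360666,  0.08506804,  0.04852315]), 'ft_torque': array([0.00465074, 0.02542511, 0.09322692]), 'width': 0.09238814724767884}
{'K': array([[391.19760241,   0.        , 283.94200883],
       [  0.        , 391.19760241, 206.26544269],
       [  0.        ,   0.        ,   1.        ]]), 'dist_coeffs': array([-0.08936263,  0.        ,  0.        ,  0.        ,  0.        ]), 'xyz': array([ 0.24451887, -0.72562915,  0.8366202 ]), 'rotation': array([-2.25685544, -0.01734039, -0.35902328])}
side press [([256.1, 176.1, 130.7, 124.1], 0.84), ([322.2, 194.0, 29.4, 44
[... 1059 characters left out ...]

top press_axis [([217.5, 131.3, 136.4, 113.0], 0.97), ([240.9, 269.6, 59.2, 18.6], 0.59)]
top jar_lid [([237.5, 179.6, 37.5, 69.1], 0.71), ([361.5, 195.8, 29.2, 27.6], 0.37)]
top carriage_grip [([241.3, 176.3, 35.2, 73.9], 0.98), ([370.6, 140.1, 35.1, 41.2], 0.32)]
top lever_knob [([290.8, 162.0, 66.4, 21.8], 0.93)]
top quadrant_pivot [([286.4, 169.5, 43.9, 40.6], 0.66)]
top lever [([290.4, 165.6, 65.4, 18.1], 0.87)]
top carton [([356.7, 240.0, 38.1, 21.3], 0.92)]
top mug [([180.4, 261.0, 36.4, 35.2], 0.71)]
top spare_jar [([362.8, 197.2, 26.0, 26.7], 0.75), ([239.5, 175.8, 33.9, 73.3], 0.17)]
top bottle [([367.9, 142.2, 40.1, 38.4], 0.91)]
top spare_lid [([319.3, 253.3, 23.7, 26.6], 0.69)]
```

```bash
python3 - <<'E'
import cv2
a=cv2.imread("pics/top0.png")[120:310,160:420]; cv2.imwrite("pics/topc.png",cv2.resize(a,None,fx=3,fy=3,interpolation=cv2.INTER_CUBIC))
a=cv2.imread("pics/side0.png")[160:380,180:430]; cv2.imwrite("pics/sidec.png",cv2.resize(a,None,fx=2.7,fy=2.7,interpolation=cv2.INTER_CUBIC))
E
```

```text
(no output)
```

View pics/topc.png

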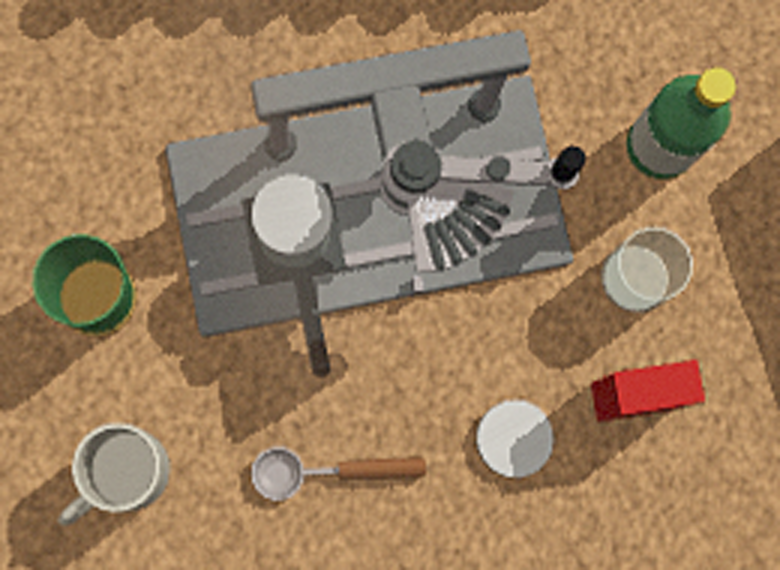

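View pics/sidec.png

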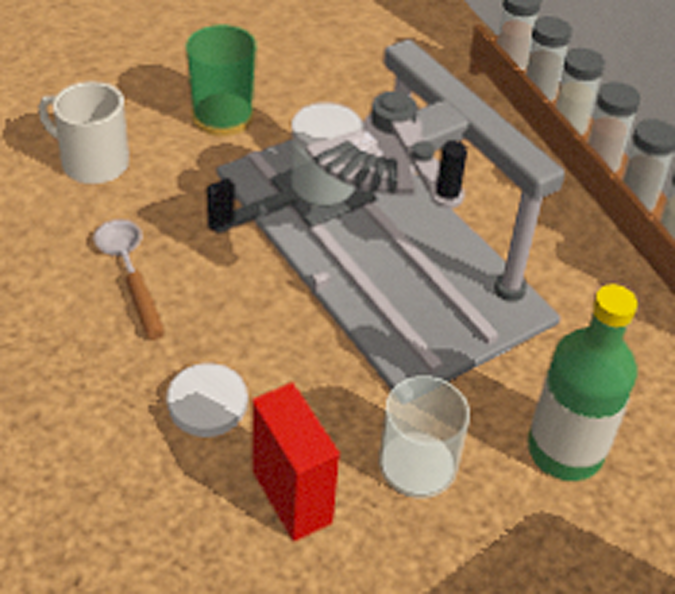

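View pics/side0.png

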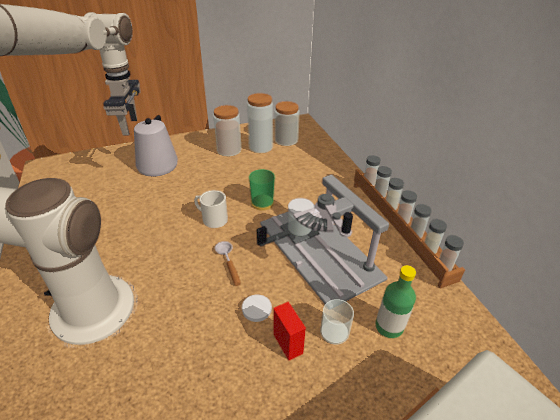

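```bash
cat > h.py <<'E'
import numpy as np, cv2
from scipy.spatial.transform import Rotation as R
from scipy.optimize import least_squares
from station import readout, imaging, robot
C={n:imaging.calibration(n) for n in ("side","top")}
def ray(n,uv):
    c=C[n]; p=cv2.undistortPoints(np.array(uv,float).reshape(-1,1,2),c["K"],c["dist_coeffs"]).reshape(-1,2)
    d=np.c_[p,np.ones(len(p))]@R.from_euler('xyz',c["rotation"]).as_matrix().T
    return np.array(c["xyz"]),d
def atz(n,uv,z):
    o,d=ray(n,uv); return o+d*((z-o[2])/d[:,2])[:,None]
def proj(n,P):
    c=C[n]; Rm=R.from_euler('xyz',c["rotation"]).as_matrix(); q=(np.atleast_2d(P)-c["xyz"])@Rm
    return cv2.projectPoints(q,np.zeros(3),np.zeros(3),c["K"],c["dist_coeffs"])[0].reshape(-1,2)
E
python3 - <<'E'
from h import *
np.set_printoptions(precision=4,suppress=True)
t=lambda x,y:(160+x/3,120+y/3)
s=lambda x,y:(180+x/2.7,160+y/2.7)
print("tcp",proj("side",[.179,.546,.214]))
print("lid",atz("top",[t(290,213)],.124),atz("side",[s(327,122)],.124))
print("grip",atz("top",[t(318,358)],.096),atz("side",[s(221,190)],.096))
print("knob",atz("top",[t(571,156)],.276),atz("side",[s(454,148)],.276))
print("plate corners",atz("top",[t(203,333),t(572,260),t(168,147)],.012))
print("plate corners side",atz("side",[s(220,172),s(395,388),s(557,320)],.012))
print("portal", atz("top",[t(257,85),t(524,35),t(529,68),t(262,117)],.2),)
print("axiscap", atz("top",[t(415,160)],.22),atz("side",[s(395,103)],.22))
for n in("top","side"):
    im=imaging.get_image(n)
    for th in ("jar_lid","carriage_grip","lever_knob","quadrant_pivot","press"):
        r=imaging.trace(n,th)
        if r:
            m=r[0]["pixels"]; v,u=np.nonzero(m); print(n,th,r[0]["conf"],m.sum(),r[0]["rect"],u.mean(),v.mean())
            o=im.copy();o[m]=(255,0,255)
            a=o[120:310,160:420] if n=="top" else o[160:380,180:430]
            cv2.imwrite(f"pics/tr_{n}_{th}.png",a[:,:,::-1])
E
python3 - <<'E'
import cv2,numpy as np
import glob
for n in("top","side"):
    L=[cv2.imread(f"pics/tr_{n}_{t}.png") for t in ("jar_lid","carriage_grip","lever_knob","quadrant_pivot","press")]
    L.append(L[0]*0); cv2.imwrite(f"pics/m_{n}.png",np.vstack([np.hstack(L[:3]),np.hstack(L[3:])]))
E
```

```text
tcp [[129.7111 127.5657]]
lid [[0.6065 0.0709 0.124 ]] [[0.6105 0.0732 0.124 ]]
grip [[0.4753 0.0476 0.096 ]] [[0.4794 0.0383 0.096 ]]
knob [[ 0.6177 -0.1617  0.276 ]] [[ 0.6182 -0.1631  0.276 ]]
plate corners [[ 0.5112  0.1602  0.012 ]
 [ 0.5777 -0.2083  0.012 ]
 [ 0.7005  0.1946  0.012 ]]
plate corners side [[ 0.5145  0.1547  0.012 ]
 [ 0.5757 -0.1938  0.012 ]
 [ 0.7674 -0.1749  0.012 ]]
portal [[ 0.7054  0.097   0.2   ]
 [ 0.748  -0.1399  0.2   ]
 [ 0.7175 -0.143   0.2   ]
 [ 0.6763  0.0929  0.2   ]]
axiscap [[ 0.6305 -0.0382  0.22  ]] [[ 0.6332 -0.0294  0.22  ]]
top jar_lid 0.81 1098 [237.3, 178.9, 37.3, 68.1] 258.3734061930783 201.7040072859745
top carriage_grip 0.76 1085 [238.5, 177.4, 34.5, 68.8] 258.12995391705067 202.26912442396312
top lever_knob 0.65 546 [292.6, 167.2, 64.0, 15.8] 323.38827838827837 176.51465201465203
top quadrant_pivot 0.72 826 [288.1, 172.3, 40.7, 37.2] 309.9854721549637 192.89830508474577
top press 0.79 9848 [214.5, 130.3, 140.9, 114.2] 283.1452071486596 182.54813160032495
side jar_lid 0.68 1267 [257.8, 197.7, 62.4, 51.3] 289.34885556432516 225.62746645619575
side carriage_grip 0.91 1146 [256.0, 196.1, 64.7, 45.8] 288.81413612565444 226.00523560209425
side lever_knob 0.81 615 [317.5, 195.9, 33.8, 39.8] 336.669918699187 216.53983739837398
side quadrant_pivot 0.67 661 [295.4, 205.1, 35.1, 25.7] 314.7443267776097 219.5037821482602
side press 0.97 9102 [256.2, 177.5, 130.7, 123.3] 327.015710832784 241.61953416831466
```

View pics/m_top.png

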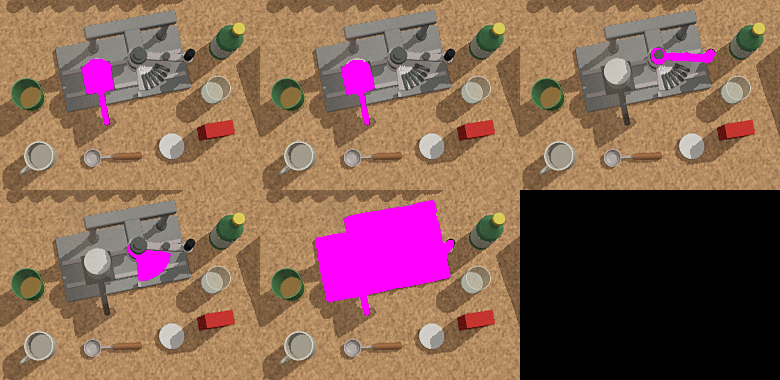

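View pics/m_side.png

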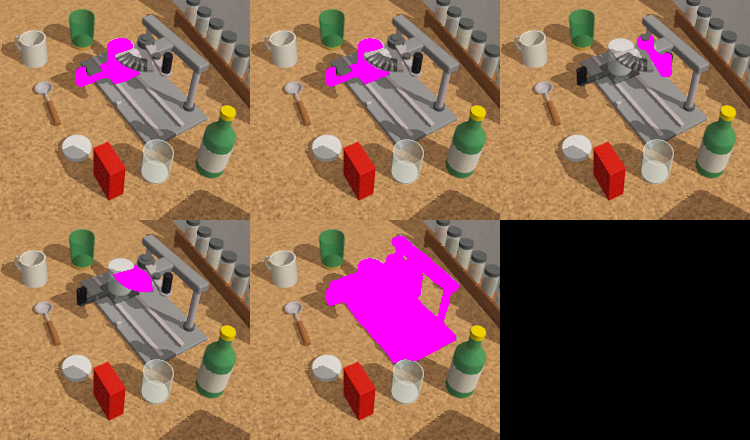

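```bash
python3 - <<'E'
import cv2
a=cv2.imread("pics/top0.png")[160:250,240:360]; cv2.imwrite("pics/tz.png",cv2.resize(a,None,fx=6.5,fy=6.5,interpolation=cv2.INTER_CUBIC))
a=cv2.imread("pics/side0.png")[185:285,250:360]; cv2.imwrite("pics/sz.png",cv2.resize(a,None,fx=6,fy=6,interpolation=cv2.INTER_CUBIC))
E
```

```text
(no output)
```

View pics/tz.png

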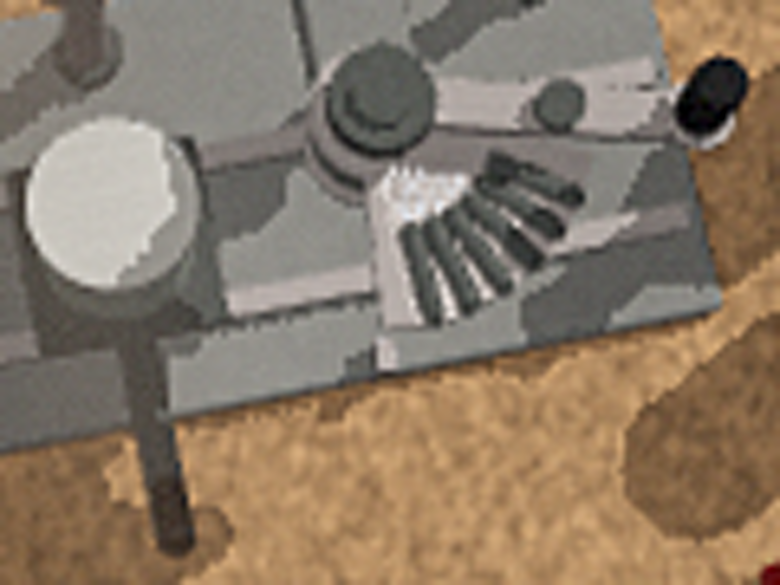

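View pics/sz.png

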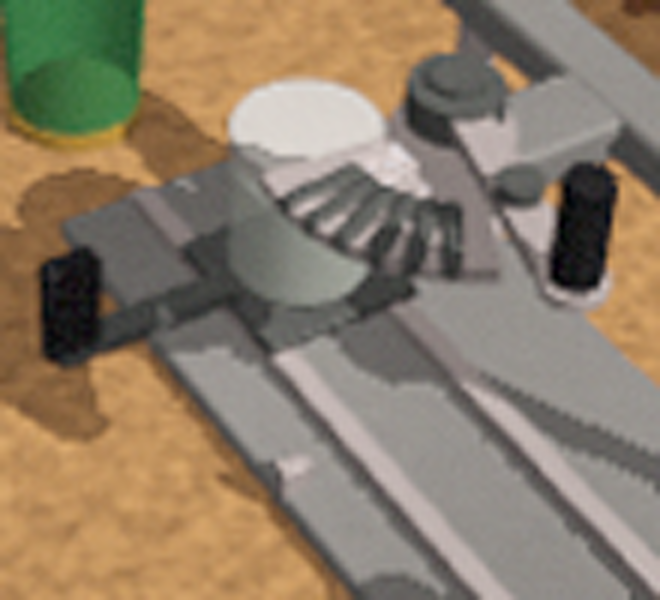

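```bash
python3 - <<'E'
from h import *
np.set_printoptions(precision=4,suppress=True)
T=lambda x,y:np.array((240+(x+.5)/6.5-.5,160+(y+.5)/6.5-.5))
S=lambda x,y:np.array((250+(x+.5)/6-.5,185+(y+.5)/6-.5))
A=np.array
Tc=lambda x,y:A((160+(x+.5)/3-.5,120+(y+.5)/3-.5)); Sc=lambda x,y:A((180+(x+.5)/2.7-.5,160+(y+.5)/2.7-.5))
# base pose p:[px,py,yaw,s,ang, capz]
def W(p,v):
    c,s=np.cos(p[2]),np.sin(p[2]); return A([p[0]+c*v[0]-s*v[1],p[1]+s*v[0]+c*v[1],v[2]])
def obs(p):
    s,a,cz=p[3:6]; kn=lambda z:W(p,(.125*np.sin(a)*-1,-.125*np.cos(a),z))
    return [("top",T(111,203),W(p,(0,s,.124))),("side",S(307,122),W(p,(0,s,.124))),
    ("top",T(717,84),kn(.276)),("side",S(592,172),kn(.276)),
    ("top",T(173,540),W(p,(-.130,s,.094))),("side",S(70,305),W(p,(-.130,s,.066))),
    ("top",T(380,85),W(p,(0,0,cz))),("side",S(457,75),W(p,(0,0,cz))),]
def corners(p):
    xo,z=p[6],p[7]; return [("top",Tc(203,333),W(p,(xo,p[8]+.19,z))),("top",Tc(572,262),W(p,(xo,p[8]-.19,z))),("top",Tc(168,147),W(p,(xo+.2,p[8]+.19,z))),
    ("side",Sc(557,320),W(p,(xo+.2,p[8]-.19,z)))]
f=lambda p:np.concatenate([proj(n,P)[0]-u for n,u,P in obs(p)+corners(p)])
r=least_squares(f,[.628,-.039,.178,.113,.2,.22,-.09,.01,0],loss='soft_l1')
print(r.x,r.cost); print(f(r.x).reshape(-1,2))
p=r.x; np.save("p.npy",p)
for v in [(0,0,0),(0,p[3],.124),(-.13,p[3],.075),(-.13,0,.075),(-.125*np.sin(p[4]),-.125*np.cos(p[4]),.252)]: print(v,W(p,v))
print("block px", proj("side",W(p,(-.072,0,p[7]+.005))),S(295,465), proj("top",W(p,(-.072,0,p[7]+.005))),T(385,352))
# ribs: two ends in top zoom, z ~ .2
for z in(.19,.2,.21):
  o=[]
  for e in [(575,190,495,160),(555,225,470,190),(535,260,450,215),(500,287,435,220),(435,315,410,235)]:
    q=atz("top",[T(*e[:2]),T(*e[2:])],z)[:,:2]-p[:2]; c,s=np.cos(p[2]),np.sin(p[2])
    q=q@A([[c,-s],[s,c]]); o.append([np.arctan2(-q[0,0],-q[0,1]),np.arctan2(-q[1,0],-q[1,1]),*np.hypot(*q.T)])
  print(z,A(o))
for n,uv,z in [("mug",Tc(120,465),.09),("carton",Tc(660,385),.11),("sparejar",Tc(655,262),.086),("bottle",Tc(716,87),.21),("lid",Tc(515,438),.014)]: print(n,atz("top",[uv],z))
E
```

```text
[ 0.6277 -0.0362  0.1845  0.1098  0.2595  0.2305 -0.0813  0.0063  0.0284] 8.732330092691827
[[-0.282  -0.188 ]
 [-0.3834  0.785 ]
 [ 0.0887 -0.7536]
 [-0.5085  0.9189]
 [-0.3354 -4.8534]
 [-0.1145  0.4991]
 [-0.1655  0.7287]
 [ 0.088  -0.191 ]
 [-0.6609  1.7582]
 [ 0.5429  0.0798]
 [-1.3416 -0.3731]
 [ 1.6412  0.5987]]
(0, 0, 0) [ 0.6277 -0.0362  0.    ]
(0, np.float64(0.10981604488410518), 0.124) [0.6076 0.0717 0.124 ]
(-0.13, np.float64(0.10981604488410518), 0.075) [0.4798 0.0479 0.075 ]
(-0.13, 0, 0.075) [ 0.4999 -0.0601  0.075 ]
(np.float64(-0.03206990232871902), np.float64(-0.12081606418281644), 0.252) [ 0.6184 -0.1609  0.252 ]
block px [[298.3713 266.199 ]] [298.75   262.0833] [[298.0069 214.4745]] [298.8077 213.7308]
0.19 [[0.5673 0.5659 0.0874 0.053 ]
 [0.7594 0.8757 0.0863 0.0501]
 [0.9487 1.1333 0.0883 0.0518]
 [1.1545 1.2554 0.0872 0.0502]
 [1.4869 1.4864 0.0859 0.0519]]
0.2 [[0.5964 0.6139 0.0869 0.0528]
 [0.7877 0.9219 0.0863 0.0507]
 [0.9742 1.1713 0.0888 0.0529]
 [1.177  1.2904 0.088  0.0516]
 [1.5023 1.5116 0.0873 0.0536]]
0.21 [[0.6258 0.6621 0.0865 0.0528]
 [0.816  0.9669 0.0864 0.0514]
 [0.9994 1.2077 0.0893 0.0542]
 [1.199  1.3236 0.089  0.053 ]
 [1.5173 1.5352 0.0888 0.0554]]
mug [[0.3822 0.2311 0.09  ]]
carton [[ 0.4437 -0.2643  0.11  ]]
sparejar [[ 0.5624 -0.2723  0.086 ]]
bottle [[ 0.6957 -0.3045  0.21  ]]
lid [[ 0.4029 -0.1425  0.014 ]]
```

```bash
python3 -m handwheel '1 4 -6.5 0 0 0 7; 1 8 -13 0 0 0 14; 1 12 -19 0 0 0 21; 1 15 -25 0 0 0 28.8; 1 18 -30 0 0 0 28.8; 1 21 -35 0 0 0 28.8; 1 24 -39 0 0 0 28.8; 1 26 -43 0 0 0 28.8'
```

```text
t: 2.57
position: [0.3459, 0.2716, 0.2149]
ee_rot: [3.141, 0.001, -2.955]
wrist_force: [0.5, 0.1, -0.3]
width: 0.0917
```

```bash
python3 -m handwheel '1 2.5 -3.5 0 0.5 -3 0; 1 5 -7 0 1.1 -5.9 0; 1 7.5 -10.5 0 1.6 -8.8 0; 1 9.5 -14 0 2.2 -11.8 0; 1 11 -18 0 2.2 -11.8 0; 1 12 -20 0 2.2 -11.8 0; 1 12 -20 0 2.2 -11.8 0; 1 12 -20 0 2.2 -11.8 0'; python3 -m handwheel '1 0 0 0 0 0 0;1 0 0 0 0 0 0';python3 -c "
from station import readout;s=readout.observe();print(s['position'],s['ee_rot'],s['joint_pos'])"
```

```text
t: 3.23
position: [0.4655, 0.0722, 0.2148]
ee_rot: [3.142, 0.209, -2.959]
wrist_force: [-0.1, 1.1, 0.7]
width: 0.0918
t: 3.4
position: [0.4648, 0.0744, 0.2146]
ee_rot: [3.142, 0.209, -2.954]
wrist_force: [-0.1, 0.6, -0.0]
width: 0.0919
[0.46483518 0.07443644 0.21460031] [ 3.14157401  0.20928943 -2.95405934] [-0.14741237 -0.30996994  2.05238588  0.07330029  1.20211872 -1.92540947]
```

```bash
python3 -m handwheel '1 1.9 -2.6 0 0 0 0;1 1.9 -2.6 -4 0 0 0;1 1.9 -2.6 -8 0 0 0;1 1.9 -2.6 -11 0 0 0;1 1.9 -2.6 -14 0 0 0;1 1.9 -2.6 -15.5 0 0 0;1 1.9 -2.6 -15.5 0 0 0;1 1.9 -2.6 -15.5 0 0 0'; python3 - <<'E'
from h import *
for n in("top","side"):
    im=imaging.get_image(n); a=im[150:300,190:390]; cv2.imwrite(f"pics/g_{n}.png",cv2.resize(a,None,fx=3.5,fy=3.5)[:,:,::-1])
E
```

```text
t: 4.07
position: [0.4836, 0.0485, 0.0593]
ee_rot: [3.141, 0.208, -2.954]
wrist_force: [0.2, -0.1, 0.9]
width: 0.0922
```

View pics/g_top.png

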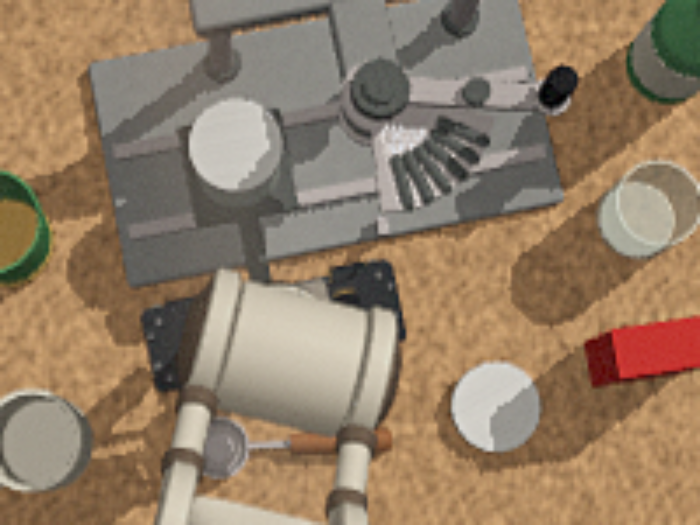

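View pics/g_side.png

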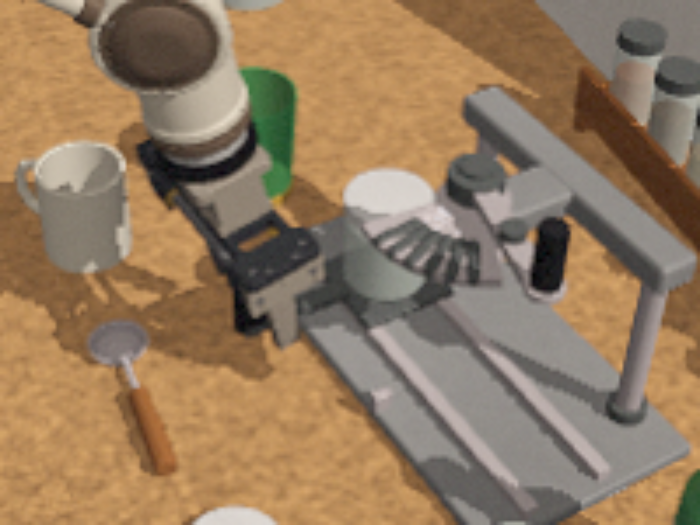

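```bash
python3 -m handwheel '0 0 0 0 0 0 0;0 0 0 0 0 0 0;0 0 0 0 0 0 0;0 0 0 0 0 0 0;0 0 0 0 0 0 0;0 0 0 0 0 0 0;0 0 0 0 0 0 0;0 0 0 0 0 0 0' 25;python3 -m handwheel '0 0 0 0 0 0 0;0 0 0 0 0 0 0'
```

```text
t: 4.83
position: [0.4842, 0.0473, 0.0596]
ee_rot: [-3.141, 0.209, -2.956]
wrist_force: [0.1, -0.2, -0.7]
width: 0.0407
t: 5.0
position: [0.4842, 0.0473, 0.0596]
ee_rot: [-3.141, 0.209, -2.956]
wrist_force: [0.2, 0.0, 0.3]
width: 0.0272
```

```bash
python3 -m handwheel '0 0 0 0 0 0 0;0 0 0 0 0 0 0;0 0 0 0 0 0 0;0 0 0 0 0 0 0'
```

```text
t: 5.33
position: [0.4842, 0.0475, 0.0596]
ee_rot: [3.141, 0.209, -2.956]
wrist_force: [-0.2, 2.1, 0.3]
width: 0.0142
```

```bash
python3 -m handwheel '0 0.18 -1 0 0 0 0;0 0.46 -2.5 0 0 0 0;0 0.74 -4 0 0 0 0;0 1.02 -5.5 0 0 0 0;0 1.3 -7 0 0 0 0;0 1.58 -8.5 0 0 0 0;0 1.77 -9.5 0 0 0 0;0 1.91 -10.3 0 0 0 0';python3 -m handwheel '0 0 0 0 0 0 0;0 0 0 0 0 0 0;0 0 0 0 0 0 0'; python3 - <<'E'
from h import *
for n in("top","side"):
    im=imaging.get_image(n); cv2.imwrite(f"pics/s1_{n}_full.png",im[:,:,::-1])
    a=im[150:300,190:390]; cv2.imwrite(f"pics/s1_{n}.png",cv2.resize(a,None,fx=3.5,fy=3.5)[:,:,::-1])
E
```

```text
t: 6.0
position: [0.5029, -0.0563, 0.0596]
ee_rot: [3.141, 0.208, -2.957]
wrist_force: [-4.8, 2.5, 5.0]
width: 0.0137
t: 6.25
position: [0.5029, -0.0567, 0.0596]
ee_rot: [-3.14, 0.208, -2.956]
wrist_force: [-4.6, -3.5, 3.5]
width: 0.014
```

View pics/s1_top.png

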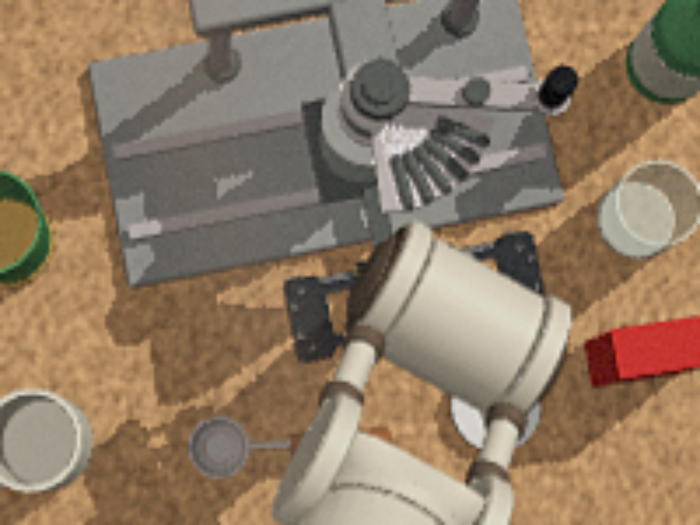

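View pics/s1_side.png

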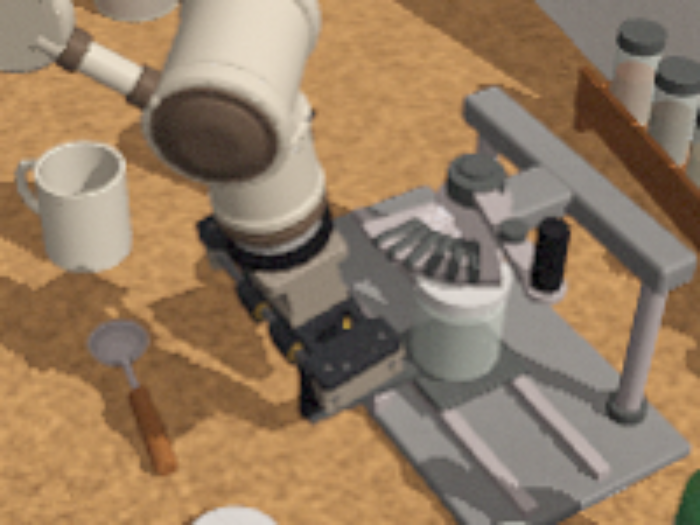

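```bash
python3 - <<'E'
from h import *
np.set_printoptions(precision=4,suppress=True)
p=np.load("p.npy")
def W(v):
    v=np.atleast_2d(v);c,s=np.cos(p[2]),np.sin(p[2]); return np.c_[p[0]+c*v[:,0]-s*v[:,1],p[1]+s*v[:,0]+c*v[:,1],v[:,2]]
th=np.linspace(0,2*np.pi,100)
def circ(cx,cy,r,z): return W(np.c_[cx+r*np.cos(th),cy+r*np.sin(th),0*th+z])
box={"top":(255,150,125,90),"side":(285,180,110,85)}
k=6.4
for tag,src in (("0","pics/%s0.png"),("1","pics/s1_%s_full.png")):
  for n in box:
    x,y,w,h=box[n]; a=cv2.imread(src%n)[y:y+h,x:x+w]; a=cv2.resize(a,None,fx=k,fy=k,interpolation=cv2.INTER_CUBIC)
    def dr(P,col,closed=False):
        q=((proj(n,P)-[x,y]+.5)*k*8).astype(np.int32); cv2.polylines(a,[q.reshape(-1,1,2)],closed,col,1,cv2.LINE_AA,3)
    if tag=="1":
        dr(circ(0,.0039,.0375,.124),(0,0,255)); dr(circ(0,.0039,.036,.02),(0,0,255)); 
    dr(circ(0,0,.025,.136),(0,255,0))
    dr(W([(0,0,.136),(0,0,.25)]),(0,255,255)); dr(W([(-.09,0,.0063),(.09,0,.0063)]),(255,255,0)); dr(W([(-.072,0,.0063),(-.072,0,.03)]),(255,0,0))
    cv2.imwrite(f"pics/ov{tag}_{n}.png",a)
E
```

```text
(no output)
```

View pics/ov0_top.png

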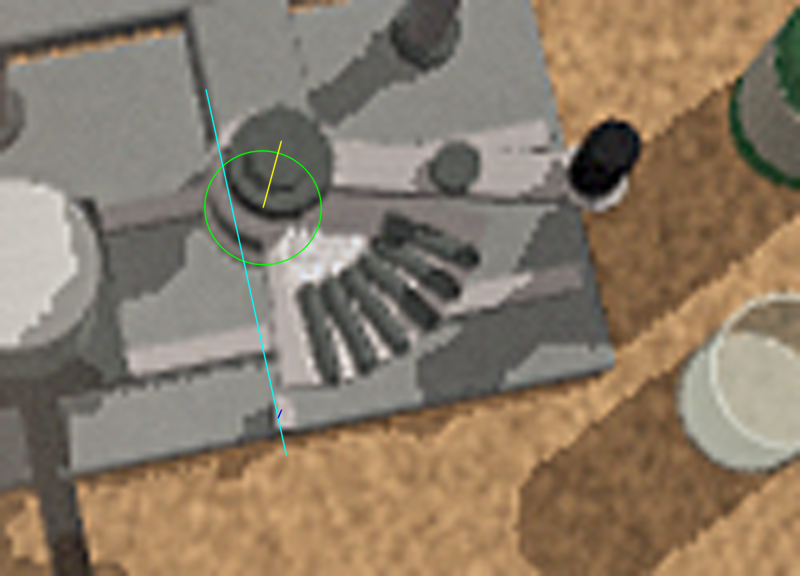

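View pics/ov0_side.png

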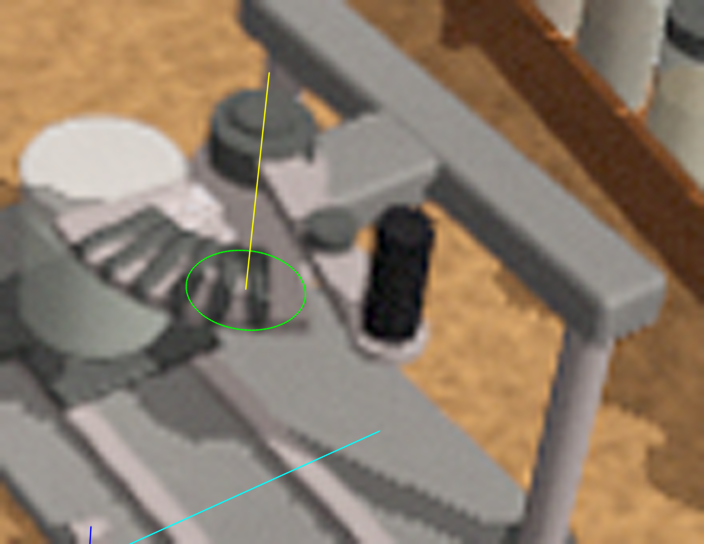

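View pics/ov1_top.png

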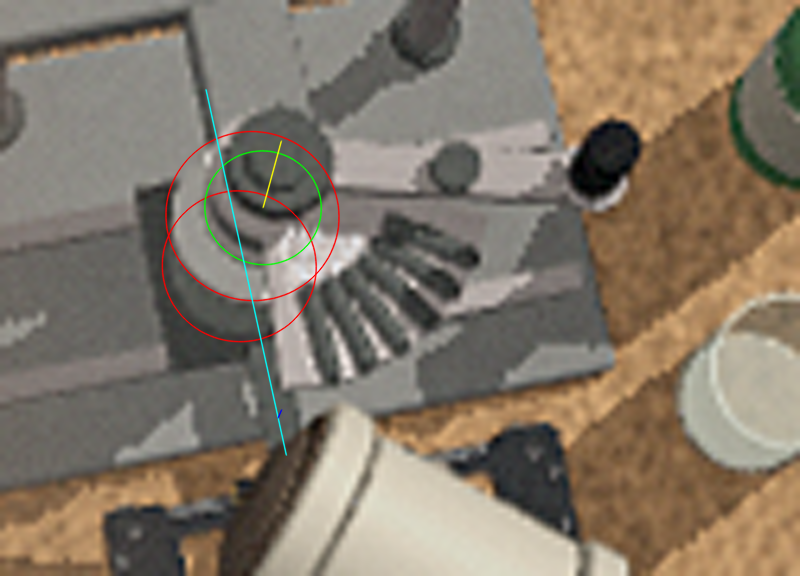

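View pics/ov1_side.png

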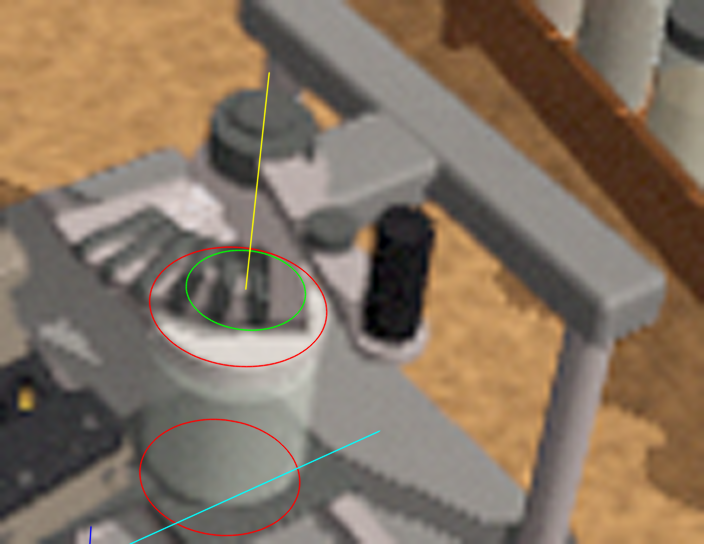

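```bash
python3 - <<'E'
from h import *
p=np.load("p.npy")
def W(v):
    v=np.atleast_2d(v);c,s=np.cos(p[2]),np.sin(p[2]); return np.c_[p[0]+c*v[:,0]-s*v[:,1],p[1]+s*v[:,0]+c*v[:,1],v[:,2]]
out=[]
for n,(x,y,w,h) in {"top":(285,200,28,28),"side":(285,250,28,28)}.items():
    k=14;a=cv2.resize(cv2.imread(f"pics/{n}0.png")[y:y+h,x:x+w],None,fx=k,fy=k,interpolation=cv2.INTER_NEAREST)
    for yy,col in ((0,(0,0,255)),(-.003,(0,255,0))):
      for z in (.0063,.02):
        q=((proj(n,W([(-.09,yy,z),(-.066,yy,z)]))-[x,y]+.5)*k*8).astype(np.int32); cv2.polylines(a,[q.reshape(-1,1,2)],False,col,1,cv2.LINE_AA,3)
    out.append(a)
cv2.imwrite("pics/blk.png",np.hstack(out))
E
```

```text
(no output)
```

View pics/blk.png

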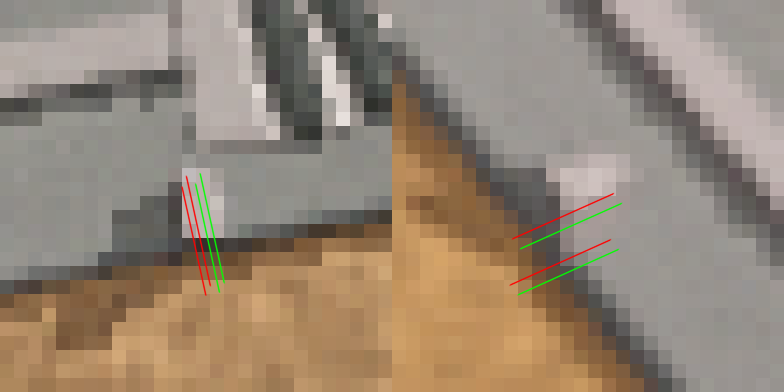

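```bash
python3 - <<'E'
from h import *
np.set_printoptions(precision=4,suppress=True)
A=np.array
# cap circle / lid edge in top & side at subpixel: gray profiles
t=cv2.imread("pics/top0.png").astype(int).sum(2)//3; t1=cv2.imread("pics/s1_top_full.png").astype(int).sum(2)//3
for v in range(166,184,2): print("cap top row",v,t[v,284:312])
for v in range(172,196,3): print("lid1 row",v,t1[v,276:296])
E
```

```text
cap top row 166 [142 148  74  81 132 136 138 136 138 141 143 137 137 133  99 114 135 133
 142 106  88  89  90  92  94  91  86  97]
cap top row 168 [141 143 109  69 111 132 136 145 156 130  82  84  84  85  90  84  88  84
  82 113  97  94  88  84  98 141 141 140]
cap top row 170 [138 139 151  65  87 152 181 154  89  83  88  85  84  88  87  92  86  86
  90  86  83 137 156 143 141 137 135 137]
cap top row 172 [138 141 141  96 118 173 155  94  83  86  91  89  87  85  87  93  92  87
  87  90  86  84 115 167 169 163 175 169]
cap top row 174 [142 137 136 151 122 119  85  87  89  57  74  89  90  89  87  93  87  86
  88  89  91  83  80 138 174 172 169 170]
cap top row 176 [141 135 136 103 120 129  58  96  90  56  68  89  93  84  88  90  89  89
  85  85  86  88  84 146 169 171 167 167]
cap top row 178 [ 91  84  95 113 121 127  64  62  87  95  71  54  62  70  81  87  86  77
  91  92  93  86  86 175 179 168 167 166]
cap top row 180 [122 125 122  96 114 125 129  57  41  81  89  97  95  74  91  96  91  92
  94  85  74  58 109 114 109  93  95  94]
cap top row 182 [123 120 109 115  70 115 126 126 102  54  21  34  62  79  88  84  78  55
  58  61 106 121 122 122 121 121 121 121]
lid1 row 172 [134 137 135 137 138 141 138 136 139 139 142 103 114 171 157  96  83  88
  89  92]
lid1 row 175 [137 137 136 139 138 141 140 139 140 139 142 191 128 125  62  88  95  54
  73  88]
lid1 row 178 [134 135 141 139 105  86  85 137 147 150 148 114 118 127  69  55  84  97
  69  49]
lid1 row 181 [ 72  57  61  61  51  43 159 151 148 147 127  91  91 121 130 104  51  27
  68  88]
lid1 row 184 [106  62  61  63  58  61 157 152 149 148 153 119  99  54  92 119 124 131
 133 115]
lid1 row 187 [100  75  58  61  56  59 134 157 146 148 153 152 121 120 113  69  45  50
  66  85]
lid1 row 190 [103 102  61  62  55  76  88 122 150 154 149 150 151 152 157 107 101 102
 121 116]
lid1 row 193 [ 99 108  75  55  59  58  91  93  80  83 139 151 153 148 151 147 149 148
 149 150]
```

```bash
python3 - <<'E'
from h import *
np.set_printoptions(precision=3,suppress=True)
p=np.load("p.npy")
def W(v):
    v=np.atleast_2d(v);c,s=np.cos(p[2]),np.sin(p[2]); return np.c_[p[0]+c*v[:,0]-s*v[:,1],p[1]+s*v[:,0]+c*v[:,1],v[:,2]]
th=np.linspace(0,2*np.pi,200)
def circ(cy,r,z): return W(np.c_[r*np.cos(th),cy+r*np.sin(th),0*th+z])
for s in (.1098,.0039,.0):
  for n in C:
    q=proj(n,circ(s,.0375,.124)); print(s,n,"L",q[:,0].min(),"R",q[:,0].max(),"T",q[:,1].min(),"B",q[:,1].max())
def prof(f,n,row=None,col=None,a=0,b=0):
    g=cv2.imread(f).astype(int).sum(2)//3
    print(f,row,col,a,g[row,a:b] if row else g[a:b,col])
prof("pics/top0.png","top",row=190,a=239,b=250); prof("pics/top0.png","top",row=193,a=239,b=250)
prof("pics/top0.png","top",row=190,a=264,b=276)
prof("pics/top0.png","top",col=257,a=172,b=184);prof("pics/top0.png","top",col=257,a=198,b=212)
prof("pics/side0.png","s",row=207,a=282,b=292)
prof("pics/side0.png","s",row=205,a=282,b=320);prof("pics/side0.png","s",col=300,a=192,b=204)
for r in(222,224,226,228,230,232): prof("pics/s1_side_full.png","s",row=r,a=328,b=342)
prof("pics/s1_side_full.png","s",col=322,a=230,b=244)
prof("pics/s1_side_full.png","s",col=316,a=230,b=244)
# cap refs: left/right predicted with radius?
for z in (.22,.23,.24): print("axis",z,proj("top",W((0,0,z))),proj("side",W((0,0,z))))
E
```

```text
0.1098 side L 287.3739353657437 R 313.3678788045441 T 197.68888086318458 B 214.14303797693478
0.1098 top L 242.75752561623713 R 269.9817552204323 T 177.3737949374168 B 203.99741519108528
0.0039 side L 307.80981785689886 R 335.491078564766 T 218.04191200216619 B 236.7235220020076
0.0039 top L 280.3550448392385 R 307.4036280636312 T 169.98617717534285 B 196.41024028030245
0.0 side L 308.61246197850136 R 336.359349288643 T 218.84043634443577 B 237.61156757363506
0.0 top L 281.7330087201607 R 308.7749199618481 T 169.71565281741212 B 196.13226027854404
pics/top0.png 190 None 239 [120 125  95  81  58 205 200 195 194 193 194]
pics/top0.png 193 None 239 [ 96  94  93  71  65 188 201 197 194 194 193]
pics/top0.png 190 None 264 [196 201 208 150 142 152 126  72  95 100  96  96]
pics/top0.png None 257 172 [133 138 135 137 128 140 180 194 197 195 193 194]
pics/top0.png None 257 198 [198 194 194 198 204 198 127  85  92  92  89  78  74  75]
pics/side0.png 207 None 282 [ 98  96 123 140 150 145 180 209 213 213]
pics/side0.png 205 None 282 [117 138 141 147 144 124 188 213 210 210 212 212 213 212 212 21
[... 364 characters left out ...]
_side_full.png 226 None 328 [129 131 128 128 141 202 220 180  98  89 116 157 174 118]
pics/s1_side_full.png 228 None 328 [131 131 130 131 124 184 212 201 154  92  88 121 131  79]
pics/s1_side_full.png 230 None 328 [ 93  97  90  91  88 173 210 204 163 127  99 102 125  80]
pics/s1_side_full.png 232 None 328 [186 185 186 185 185 194 213 183 145 143 146 107 113 132]
pics/s1_side_full.png None 322 230 [ 92 127 192 215 213 215 211 192 158 162 166 162 153 133]
pics/s1_side_full.png None 316 230 [103 151 173 214 213 205 142 124 126 135 144 132 105 106]
axis 0.22 [[297.595 174.391]] [[325.488 200.145]]
axis 0.23 [[297.859 173.431]] [[325.821 197.05 ]]
axis 0.24 [[298.128 172.456]] [[326.158 193.915]]
```

```bash
python3 -m handwheel '0 0.03 -0.15 0 0 0 0;0 0.05 -0.27 0 0 0 0;0 0.05 -0.27 0 0 0 0;0 0.05 -0.27 0 0 0 0'; python3 -m handwheel '1 0 0 0 0 0 0;1 0 0 0 0 0 0;1 0 0 0 0 0 0;1 0 0 0 0 0 0;1 0 0 0 0 0 0;1 0 0 0 0 0 0;1 0 0 0 0 0 0;1 0 0 0 0 0 0'; python3 -m handwheel '1 0 0 0 0 0 0;1 0 0 0 0 0 0'
```

```text
t: 6.68
position: [0.5032, -0.0584, 0.0596]
ee_rot: [3.142, 0.208, -2.956]
wrist_force: [-6.1, -0.3, 5.0]
width: 0.0137
t: 7.35
position: [0.5039, -0.0584, 0.0596]
ee_rot: [-3.141, 0.21, -2.956]
wrist_force: [0.4, -0.3, 0.2]
width: 0.065
t: 7.52
position: [0.5038, -0.0584, 0.0597]
ee_rot: [-3.141, 0.21, -2.956]
wrist_force: [0.4, 0.8, -0.1]
width: 0.0785
```

```bash
python3 -m handwheel '1 -0.3 0 2 0 0 0;1 -1 0 5 0 0 0;1 -2 0 9 0 0 0;1 -4 -1 13 0 0 0;1 -6 -3 17 0 0 0;1 -8 -6 20 0 0 0;1 -10 -10 24 0 0 0;1 -10 -13 26 0 0 0';python3 -m handwheel '1 0 -3 0 -0.5 3 0;1 0 -6 0 -1.1 6 0;1 0 -8 0 -2.2 11.8 0;1 0 -8 0 -2.2 11.8 0;1 0 -8 0 -2.2 11.8 0'; python3 - <<'E'
from h import *
print(readout.observe()["joint_pos"],readout.observe()["ee_rot"])
for n in("top","side"):
    im=imaging.get_image(n); cv2.imwrite(f"pics/s2_{n}_full.png",im[:,:,::-1])
a=cv2.imread("pics/s2_top_full.png")[150:250,250:370];a=cv2.resize(a,None,fx=3.3,fy=3.3)
b=cv2.imread("pics/s2_side_full.png")[180:280,260:380];b=cv2.resize(b,None,fx=3.3,fy=3.3)
cv2.imwrite("pics/s2.png",np.hstack([a,b]))
E
```

```text
t: 8.18
position: [0.4075, -0.1679, 0.3049]
ee_rot: [-3.139, 0.211, -2.954]
wrist_force: [0.6, -0.4, 0.5]
width: 0.0919
t: 8.6
position: [0.4091, -0.2476, 0.3013]
ee_rot: [3.139, -0.001, -2.955]
wrist_force: [-0.0, 1.3, 0.2]
width: 0.092
[-7.98388079e-01 -1.41833893e-01  1.72936723e+00  1.07457935e-03
  1.55676990e+00 -2.55540385e+00] [ 3.13874021e+00 -6.04414726e-04 -2.95538888e+00]
```

View pics/s2.png

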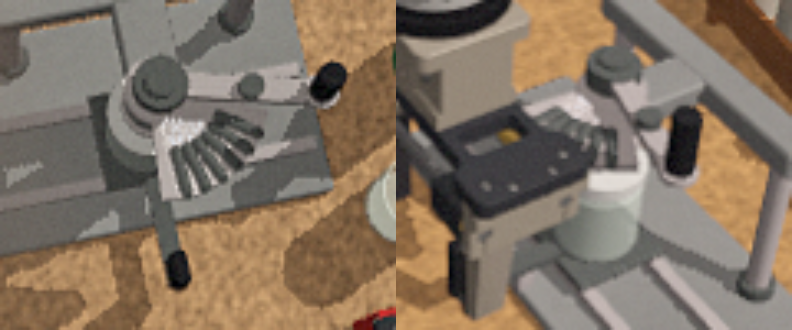

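View pics/s2_side_full.png

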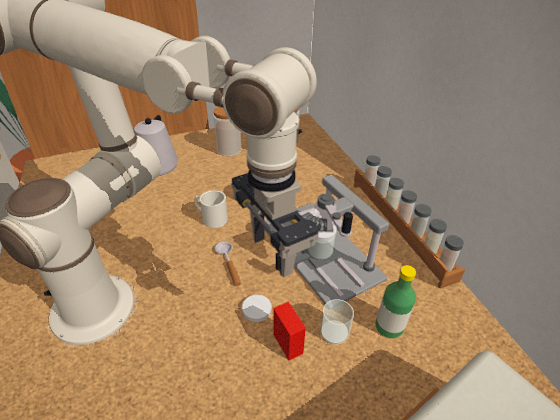

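```bash
python3 - <<'E'
from h import *
p=np.load("p.npy")
def W(v):
    v=np.atleast_2d(v);c,s=np.cos(p[2]),np.sin(p[2]); return np.c_[p[0]+c*v[:,0]-s*v[:,1],p[1]+s*v[:,0]+c*v[:,1],v[:,2]]
out=[]
for f in ("pics/top0.png","pics/s2_top_full.png"):
    x,y,w,h=276,160,40,82;k=7
    a=cv2.resize(cv2.imread(f)[y:y+h,x:x+w],None,fx=k,fy=k,interpolation=cv2.INTER_NEAREST)
    for z,col in((.0063,(0,0,255)),(.066,(0,255,0)),(.096,(255,0,0)),(.23,(0,255,255))):
        X=(-.145,-.03) if z<.1 else (-.02,.02)
        q=((proj("top",W([(X[0],0,z),(X[1],0,z)]))-[x,y]+.5)*k*8).astype(np.int32); cv2.polylines(a,[q.reshape(-1,1,2)],False,col,1,cv2.LINE_AA,3)
    out.append(a)
cv2.imwrite("pics/cmp.png",np.hstack(out))
g=cv2.imread("pics/s2_top_full.png").astype(int).sum(2)//3
for r in (181,184,187): print(r,g[r,276:288])
for r in range(206,240,4): print(r,g[r,292:312])
E
```

```text
181 [118  56  58  58  63  53  85 150 150 151 127  87]
184 [124  93  59  57  55  48 122 153 150 148 153 114]
187 [ 95 100  61  59  62  51  76 150 148 149 151 153]
206 [ 68  87  82  89  89  81 130 178 176 174 174 220  90  70  89  77 209 207
  82  64]
210 [ 92  93 158  76  82  85  82 146 123 115 123 116 115 104 100  98 136 135
 136 136]
214 [ 96  93 142 103  68  85  93  91  91  77 111 145 147 143 138 139 139 148
 136 124]
218 [ 87  82  73  75  65  82  85  83  91  91  87  96 111 109 106 105 153 154
 143 154]
222 [ 92  93 137 147 151 101  90  86  87  90  91  80 139 148 125 136 141 133
 130 132]
226 [145 147 130 137 158 158 117  87  91  86  58  25  18   7 136 142 133 129
 126 123]
230 [ 71 150 154 138 138 160 169 124  41   7  26  27  34  34  23 120 163 140
 117 120]
234 [100 104 144 117 113 119 125 158 101  16   7  27  38  34  25  13 146 149
 153 145]
238 [100  87  82 134 126 123 138 131 142 162 132  97  96 127 149 150 144 140
 149 155]
```

View pics/cmp.png

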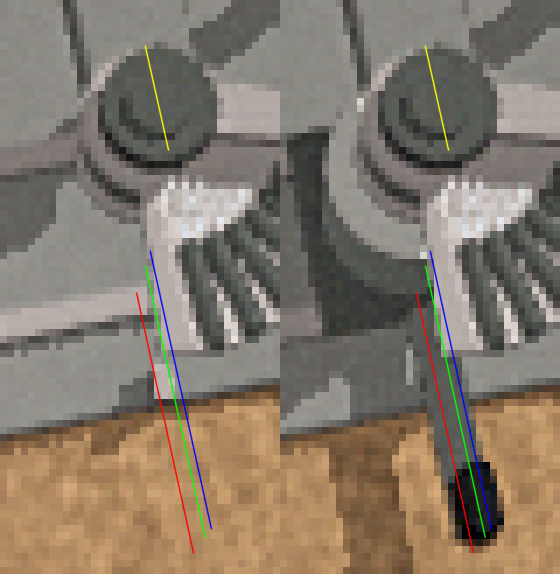

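```bash
python3 -m handwheel '1 0 0 1 0 0 -7;1 0 0 2 0 0 -14;1 0 0 3 0 0 -21;1 0 0 3 0 0 -28;1 0 0 3 0 0 -35;1 0 0 3 0 0 -42;1 0 0 3 0 0 -49;1 0 0 3 0 0 -56';python3 -m handwheel '1 2 0 0 0 0 -7;1 5 0 0 0 0 -14;1 8 1 0 0 0 -21;1 11 2 0 0 0 -28;1 14 4 0 0 0 -35;1 17 6 0 0 0 -42;1 19 7 0 0 0 -49;1 20.5 8.2 0 0 0 -49'; python3 - <<'E'
from h import *
print(readout.observe()["joint_pos"])
for n in("top","side"):
    im=imaging.get_image(n); cv2.imwrite(f"pics/s3_{n}_full.png",im[:,:,::-1])
a=cv2.imread("pics/s3_top_full.png")[120:270,230:400];a=cv2.resize(a,None,fx=2.3,fy=2.3)
b=cv2.imread("pics/s3_side_full.png")[150:300,230:400];b=cv2.resize(b,None,fx=2.3,fy=2.3)
cv2.imwrite("pics/s3.png",np.hstack([a,b]))
E
```

```text
t: 9.37
position: [0.4083, -0.2465, 0.3336]
ee_rot: [3.141, 0.003, 2.345]
wrist_force: [0.1, -1.0, -0.8]
width: 0.0915
t: 10.03
position: [0.6146, -0.1635, 0.3337]
ee_rot: [3.139, -0.0, 1.492]
wrist_force: [-0.3, -0.2, 0.1]
width: 0.092
[-4.50185205e-01  2.69543778e-01  1.23645911e+00  1.04545981e-03
  1.63349600e+00 -3.70930171e-01]
```

View pics/s3.png

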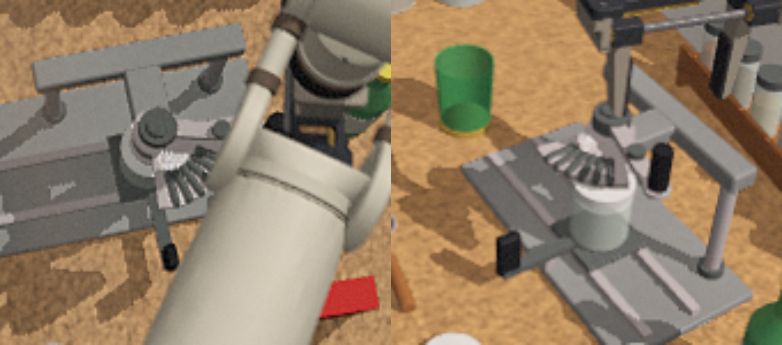

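```bash
python3 - <<'E'
from h import *
p=np.load("p.npy")
def W(v):
    v=np.atleast_2d(v);c,s=np.cos(p[2]),np.sin(p[2]); return np.c_[p[0]+c*v[:,0]-s*v[:,1],p[1]+s*v[:,0]+c*v[:,1],v[:,2]]
th=np.linspace(0,2*np.pi,100)
x,y,w,h=272,210,72,66;k=11
for nm,f in (("a","pics/s3_side_full.png"),("b","pics/side0.png")):
    a=cv2.resize(cv2.imread(f)[y:y+h,x:x+w],None,fx=k,fy=k,interpolation=cv2.INTER_CUBIC)
    def dr(P,col):
        q=((proj("side",P)-[x,y]+.5)*k*8).astype(np.int32); cv2.polylines(a,[q.reshape(-1,1,2)],False,col,1,cv2.LINE_AA,3)
    if nm=="a":
        dr(W(np.c_[.0375*np.cos(th),.0375*np.sin(th),0*th+.124]),(0,0,255))
        dr(W([(-.13-.015,-.007,.096),(-.13+.015,-.007,.096),(-.13+.015,-.007,.036),(-.13-.015,-.007,.036),(-.13-.015,-.007,.096)]),(0,255,0))
    cv2.imwrite(f"pics/sd_{nm}.png",a)
E
```

```text
(no output)
```

View pics/sd_a.png

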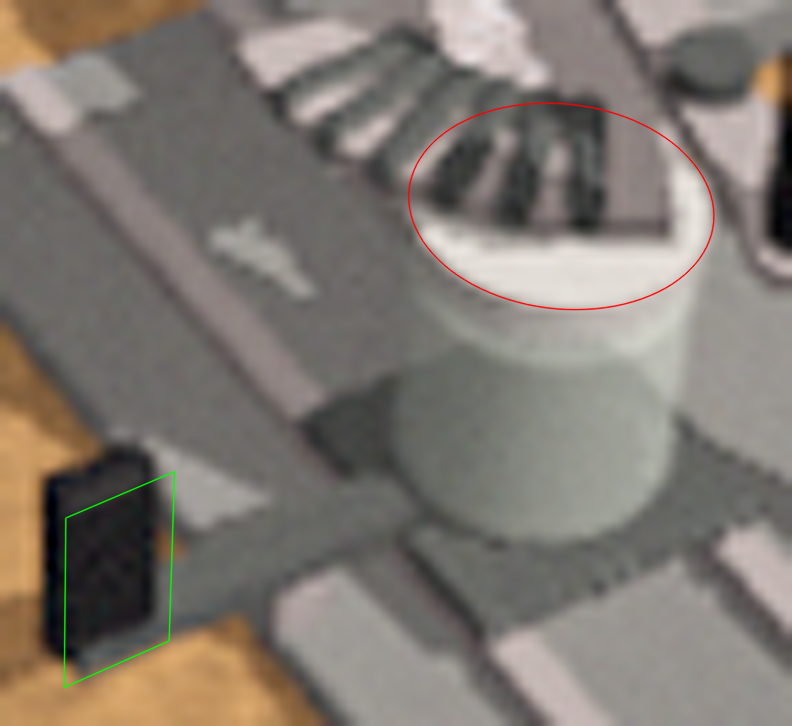

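View pics/sd_b.png

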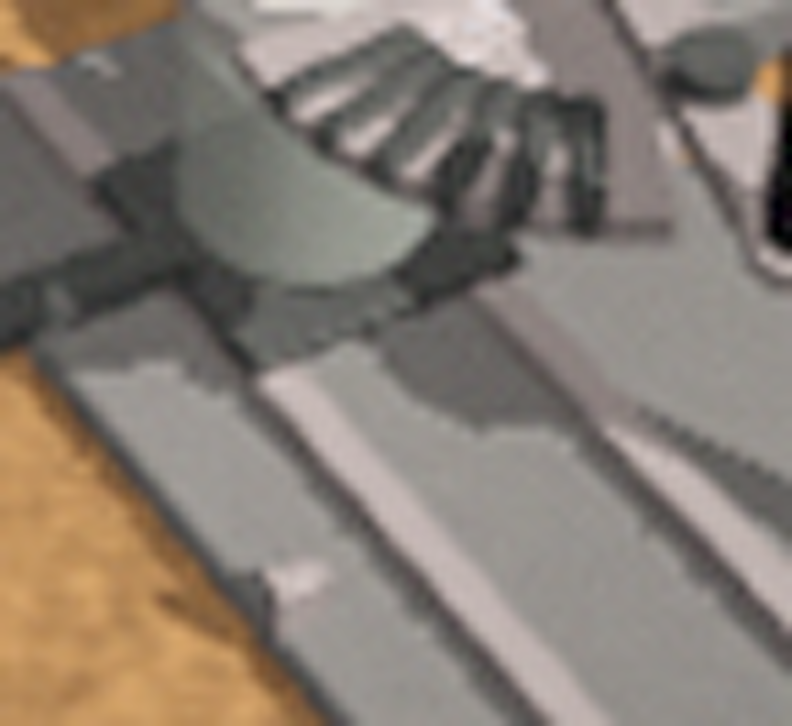

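```bash
python3 -m handwheel '1 -2 0 0 0 0 -7;1 -5 1 0 0 0 -14;1 -8 3 0 0 0 -21;1 -11 5 0 0 0 -28;1 -14 8 0 0 0 -35;1 -15 10 0 0 0 -42;1 -15 10.5 0 0 0 -49;1 -15 10.5 0 0 0 -56';python3 -m handwheel '1 0 0 -2 0 0 -7;1 0 0 -5 0 0 -14;1 0 0 -8 0 0 -18.8;1 0 0 -8 0 0 -18.8;1 0 0 -8 0 0 -18.8';python3 -m handwheel '1 1 0 -1 1.1 -5.9 0;1 2 0 -2 2.2 -11.8 0;1 2 0 -2 2.2 -11.8 0;1 2 0 -2 2.2 -11.8 0'; python3 -c "
from station import readout;s=readout.observe();print(s['position'],s['ee_rot'],s['joint_pos'])"
```

```text
t: 10.8
position: [0.4619, -0.0591, 0.3338]
ee_rot: [3.139, -0.003, 0.513]
wrist_force: [0.1, -0.1, 0.0]
width: 0.0917
t: 11.22
position: [0.462, -0.0603, 0.2523]
ee_rot: [-3.14, 0.001, 0.192]
wrist_force: [0.5, 0.0, 1.1]
width: 0.0915
t: 11.55
position: [0.4832, -0.0612, 0.2345]
ee_rot: [3.139, -0.209, 0.19]
wrist_force: [0.1, 0.2, 0.6]
width: 0.0918
[ 0.48319183 -0.06119129  0.2344872 ] [ 3.13878987 -0.20938576  0.1900433 ] [-0.46004883 -0.26445154  1.97736414  0.13008367  1.26189043  0.89177081]
```

```bash
python3 -m handwheel '1 1 0.25 -3 0 0 0;1 1.8 0.25 -6.5 0 0 0;1 2 0.25 -10 0 0 0;1 2 0.25 -13 0 0 0;1 2 0.25 -16 0 0 0;1 2 0.25 -17.5 0 0 0;0.5 2 0.25 -17.5 0 0 0;0.3 2 0.25 -17.5 0 0 0';python3 -m handwheel '0 0 0 0 0 0 0;0 0 0 0 0 0 0;0 0 0 0 0 0 0;0 0 0 0 0 0 0;0 0 0 0 0 0 0;0 0 0 0 0 0 0;0 0 0 0 0 0 0;0 0 0 0 0 0 0'  ;python3 -m handwheel '0 0 0 0 0 0 0;0 0 0 0 0 0 0;0 0 0 0 0 0 0;0 0 0 0 0 0 0;0 0 0 0 0 0 0'
```

```text
t: 12.22
position: [0.5051, -0.0585, 0.059]
ee_rot: [3.14, -0.21, 0.191]
wrist_force: [-0.5, -0.2, 0.5]
width: 0.0807
t: 12.88
position: [0.5036, -0.0581, 0.0576]
ee_rot: [3.141, -0.209, 0.189]
wrist_force: [0.0, 0.6, 0.0]
width: 0.0269
t: 13.3
position: [0.5036, -0.0582, 0.0575]
ee_rot: [3.141, -0.209, 0.189]
wrist_force: [-1.0, 1.8, 0.0]
width: 0.014
```

Grip regained at y = -0.0582; nudge about 1.5 mm to the right.

```bash
python3 -m handwheel '0 0.02 -0.1 0 0 0 0;0 0.03 -0.2 0 0 0 0;0 0.03 -0.2 0 0 0 0;0 0.03 -0.2 0 0 0 0'
```

```text
t: 13.63
position: [0.5039, -0.06, 0.0575]
ee_rot: [3.141, -0.209, 0.189]
wrist_force: [-0.4, 2.3, 0.8]
width: 0.0142
```

```bash
python3 -m handwheel '0.6 0 0 0 0 0 0;1 0 0 0 0 0 0;1 0 0 0 0 0 0;1 0 0 0 0 0 0;1 0 0 0 0 0 0;1 0 0 0 0 0 0;1 0 0 0 0 0 0;1 0 0 0 0 0 0'; python3 -m handwheel '1 -0.3 0 2 0 0 0;1 -1 0 5 0 0 0;1 -2 0 9 0 0 0;1 -4 -1 13 0 0 0;1 -4 -2 17 0 0 0;1 -4 -3 20 0 0 0;1 -4 -4 24 0 0 0;1 -4 -5 28 0 0 0';python3 -m handwheel '1 0 0 0 -1.1 5.9 0;1 0 0 0 -2.2 11.8 0;1 0 0 0 -2.2 11.8 0;1 0 0 0 -2.2 11.8 0';python3 -m handwheel '1 1 0 0 0 0 7;1 4 -1 0 0 0 14;1 7 -2 0 0 0 21;1 10 -3 0 0 0 28;1 13 -4 0 0 0 35;1 15 -5 0 0 0 42;1 15 -5 0 0 0 49;1 15 -5 0 0 0 56'; python3 -c "
from station import readout;s=readout.observe();print(s['position'],s['ee_rot'],s['joint_pos'])"
```

```text
t: 14.3
position: [0.504, -0.0601, 0.0576]
ee_rot: [3.14, -0.21, 0.19]
wrist_force: [0.3, -0.1, 0.4]
width: 0.0653
t: 14.97
position: [0.4633, -0.1103, 0.3393]
ee_rot: [3.14, -0.209, 0.189]
wrist_force: [0.7, -0.6, -0.8]
width: 0.0921
t: 15.3
position: [0.4645, -0.1096, 0.3365]
ee_rot: [-3.14, 0.0, 0.191]
wrist_force: [-0.5, 0.5, 0.4]
width: 0.0916
t: 15.97
position: [0.6138, -0.1607, 0.3366]
ee_rot: [-3.141, -0.002, 1.172]
wrist_force: [-0.4, -0.4, -0.2]
width: 0.092
[ 0.61380581 -0.1606733   0.33662383] [-3.14127512e+00 -1.52227359e-03  1.17241792e+00] [-4.46914159e-01  2.67410275e-01  1.23337563e+00  1.50881286e-03
  1.64119768e+00 -4.84301571e-02]
```

```bash
python3 -m handwheel '1 0.4 -0.1 -2 0 0 7;1 0.4 -0.1 -4 0 0 14;1 0.4 -0.1 -4 0 0 18.5;1 0.4 -0.1 -4 0 0 18.5;1 0.4 -0.1 -4 0 0 18.5'; python3 - <<'E'
from h import *
for n in("top","side"):
    im=imaging.get_image(n); cv2.imwrite(f"pics/s4_{n}_full.png",im[:,:,::-1])
a=cv2.imread("pics/s4_top_full.png")[120:270,230:400];a=cv2.resize(a,None,fx=2.3,fy=2.3)
b=cv2.imread("pics/s4_side_full.png")[150:300,230:400];b=cv2.resize(b,None,fx=2.3,fy=2.3)
cv2.imwrite("pics/s4.png",np.hstack([a,b]))
g=cv2.imread("pics/s4_top_full.png").astype(int).sum(2)//3
for r in (181,184,187): print(r,g[r,276:288])
for r in range(214,240,4): print(r,g[r,292:312])
E
```

```text
t: 16.38
position: [0.6174, -0.1612, 0.2981]
ee_rot: [3.14, -0.0, 1.487]
wrist_force: [0.4, -0.0, 0.4]
width: 0.0917
181 [130  78  51  62  62  54  49 140 147 152 127  90]
184 [121 125  66  56  54  54  61 155 152 147 156 114]
187 [ 95  98  67  62  60  57  57 121 150 144 149 151]
214 [ 99  99  95  94  77  79  90  87  91  90  79 142 144 143 143 141 140 144
 139 129]
218 [ 85  78  81  74  75  78  87  86  87  95  88  83 111 113 109 101 152 157
 147 152]
222 [ 93  92 135 144 148 151  97  82  89  90  89  83 100 151 131 132 139 133
 130 128]
226 [ 85 156 130 132 158 156 156  90  82  92  53  27  17  25  70 146 137 124
 102 106]
230 [ 81  89 153 140 139 158 165 165  79   7  10   6  32  33  35  50 107 113
 116 124]
234 [ 97 105 134 116 118 116 126 150 145  56  18   3  22  59 119 112 118 120
 128 130]
238 [ 93  89  86 136 121 120 139 130 141 155 157  87 106 114 114 121 126 128
 139 141]
```

View pics/s4.png

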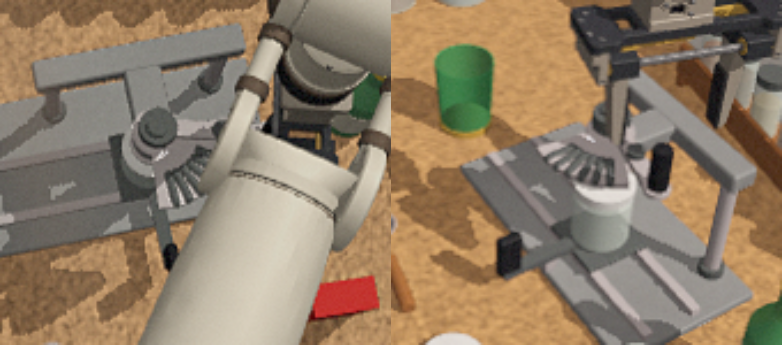

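```bash
python3 -m handwheel '1 0 0 -2 0 0 0;1 0 0 -4 0 0 0;1 0 0 -6 0 0 0;1 0 0 -6.2 0 0 0;0.6 0 0 -6.2 0 0 0;0.4 0 0 -6.2 0 0 0;0.4 0 0 -6.2 0 0 0;0.4 0 0 -6.2 0 0 0' 15; python3 -m handwheel '0.4 0 0 0 0 0 0;0.4 0 0 0 0 0 0'; python3 - <<'E'
from h import *
im=imaging.get_image("side"); a=im[130:260,270:400]; cv2.imwrite("pics/k1.png",cv2.resize(a,None,fx=4,fy=4)[:,:,::-1])
E
```

```text
t: 17.15
position: [0.6188, -0.1615, 0.2376]
ee_rot: [3.139, 0.001, 1.489]
wrist_force: [-0.1, 0.2, -0.4]
width: 0.0669
t: 17.32
position: [0.6183, -0.1613, 0.2364]
ee_rot: [3.14, 0.0, 1.49]
wrist_force: [1.0, 0.4, 0.2]
width: 0.0538
```

View pics/k1.png

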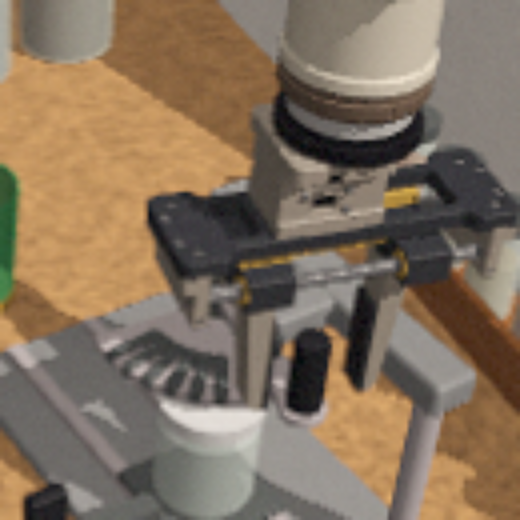

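```bash
python3 -m handwheel '0 0 0 0 0 0 0;0 0 0 0 0 0 0;0 0 0 0 0 0 0;0 0 0 0 0 0 0;0 0 0 0 0 0 0;0 0 0 0 0 0 0;0 0 0 0 0 0 0;0 0 0 0 0 0 0' 40; python3 - <<'E'
from h import *
s=readout.observe();print(s['position'],s['ee_rot'],s['wrist_force'],s['width'])
E
```

```text
t: 18.03
position: [0.6182, -0.1611, 0.2355]
ee_rot: [3.141, -0.0, 1.49]
wrist_force: [1.2, -0.1, 0.1]
width: 0.0211
[ 0.61815045 -0.16112435  0.2355281 ] [ 3.14119725e+00 -1.02329862e-05  1.48960890e+00] [ 1.21703167 -0.07623247  0.11478327] 0.021128889054629143
```

```bash
cat > m.py <<'E'
import numpy as np
from station import readout
ax=np.array([.6277,-.0362]); s=readout.observe(); d=s['position'][:2]-ax
f=np.arctan2(d[1],d[0]); f0=np.arctan2(-.1249,-.0095); u=np.array([np.sin(f),-np.cos(f)]); r=d/np.hypot(*d)
F=s['wrist_force'][:2]
print("t%.2f th=%.4f r=%.1fmm resist=%.1f Fr=%.1f z=%.4f w=%.4f yawdeg=%.1f"%(s['t'],(f0-f+np.pi)%(2*np.pi)-np.pi,1e3*np.hypot(*d),-F@u,F@r,s['position'][2],s['width'],np.degrees(s['ee_rot'][2])))
E
python3 m.py; python3 - <<'E'
import numpy as np
f0=np.arctan2(-.1249,-.0095); r=12.53
for i in range(0,46):
    a=f0-.02*i;b=a-.02
    d=r*np.array([np.cos(b)-np.cos(a),np.sin(b)-np.sin(a)]); e=r*np.array([np.cos(b)-np.cos(f0),np.sin(b)-np.sin(f0)]); print("%.2f inc %.3f %.3f | abs %.3f %.3f"%(.02*(i+1),*d,*e))
E
```

```text
t18.03 th=0.0004 r=125.3mm resist=1.2 Fr=-0.0 z=0.2355 w=0.0211 yawdeg=85.3
0.02 inc -0.250 0.022 | abs -0.250 0.022
0.04 inc -0.249 0.026 | abs -0.499 0.048
0.06 inc -0.249 0.031 | abs -0.747 0.079
0.08 inc -0.248 0.036 | abs -0.995 0.116
0.10 inc -0.247 0.041 | abs -1.243 0.157
0.12 inc -0.246 0.046 | abs -1.489 0.204
0.14 inc -0.245 0.051 | abs -1.734 0.255
0.16 inc -0.244 0.056 | abs -1.978 0.311
0.18 inc -0.243 0.061 | abs -2.221 0.372
0.20 inc -0.242 0.066 | abs -2.463 0.438
0.22 inc -0.240 0.071 | abs -2.704 0.509
0.24 inc -0.239 0.075 | abs -2.943 0.584
0.26 inc -0.237 0.080 | abs -3.180 0.664
0.28 inc -0.236 0.085 | abs -3.416 0.749
0.30 inc -0.234 0.090 | abs -3.650 0.839
0.32 inc -0.232 0.094 | abs -3.882 0.933
0.34 inc -0.230 0.099 | abs -4.112 1.032
0.36 inc -0.228 0.104 | abs -4.340 1.136
0.38 inc -0.226 0.108 | abs -4.566 1.244
0.40 inc -0.224 0.113 | abs -4.790 1.356
0.42 inc -0.222 0.117 | abs -5.012 1.473
0.44 inc -0.219 0.121 | abs -5.231 1.595
0.46 inc -0.217 0.126 | abs -5.448 1.721
0.48 inc -0.214 0.130 | abs -5.662 1.851
0.50 inc -0.212 0.134 | abs -5.874 1.985
[... 161 characters left out ...]
564
0.60 inc -0.197 0.155 | abs -6.889 2.719
0.62 inc -0.194 0.159 | abs -7.083 2.878
0.64 inc -0.191 0.163 | abs -7.273 3.040
0.66 inc -0.187 0.166 | abs -7.461 3.206
0.68 inc -0.184 0.170 | abs -7.645 3.377
0.70 inc -0.181 0.174 | abs -7.825 3.550
0.72 inc -0.177 0.177 | abs -8.002 3.728
0.74 inc -0.174 0.181 | abs -8.176 3.908
0.76 inc -0.170 0.184 | abs -8.346 4.093
0.78 inc -0.166 0.188 | abs -8.512 4.280
0.80 inc -0.162 0.191 | abs -8.674 4.471
0.82 inc -0.159 0.194 | abs -8.833 4.665
0.84 inc -0.155 0.197 | abs -8.987 4.862
0.86 inc -0.151 0.200 | abs -9.138 5.063
0.88 inc -0.147 0.203 | abs -9.285 5.266
0.90 inc -0.143 0.206 | abs -9.427 5.472
0.92 inc -0.138 0.209 | abs -9.566 5.681
```

```bash
H(){ :; }; 
python3 -m handwheel '0 -0.25 0.02 0 0 0 -1.15;0 -0.25 0.02 0 0 0 -1.15;0 -0.25 0.02 0 0 0 -1.15' >/dev/null; python3 m.py
python3 -m handwheel '0 -0.25 0.03 0 0 0 -1.15;0 -0.25 0.03 0 0 0 -1.15' >/dev/null; python3 m.py
python3 -m handwheel '0 -0.25 0.03 0 0 0 -1.15;0 -0.25 0.03 0 0 0 -1.15' >/dev/null; python3 m.py
python3 -m handwheel '0 -0.25 0.04 0 0 0 -1.15;0 -0.25 0.04 0 0 0 -1.15' >/dev/null; python3 m.py
python3 -m handwheel '0 -0.25 0.04 0 0 0 -1.15;0 -0.25 0.04 0 0 0 -1.15' >/dev/null; python3 m.py
```

```text
t18.28 th=0.0181 r=125.3mm resist=5.2 Fr=0.6 z=0.2356 w=0.0208 yawdeg=84.2
t18.45 th=0.0393 r=125.3mm resist=6.0 Fr=0.3 z=0.2356 w=0.0212 yawdeg=83.0
t18.62 th=0.0595 r=125.3mm resist=5.2 Fr=-0.4 z=0.2356 w=0.0213 yawdeg=81.9
t18.78 th=0.0797 r=125.3mm resist=6.4 Fr=-0.2 z=0.2356 w=0.0215 yawdeg=80.7
t18.95 th=0.0998 r=125.4mm resist=5.5 Fr=-0.2 z=0.2355 w=0.0214 yawdeg=79.6
```

```bash

python3 -m handwheel '0 -0.25 0.05 0 0 0 -1.15;0 -0.25 0.05 0 0 0 -1.15' >/dev/null; python3 m.py
python3 -m handwheel '0 -0.25 0.05 0 0 0 -1.15;0 -0.25 0.05 0 0 0 -1.15' >/dev/null; python3 m.py
python3 -m handwheel '0 -0.24 0.06 0 0 0 -1.15;0 -0.24 0.06 0 0 0 -1.15' >/dev/null; python3 m.py
python3 -m handwheel '0 -0.24 0.06 0 0 0 -1.15;0 -0.24 0.06 0 0 0 -1.15' >/dev/null; python3 m.py
python3 -m handwheel '0 -0.24 0.07 0 0 0 -1.15;0 -0.24 0.07 0 0 0 -1.15' >/dev/null; python3 m.py
```

```text
t19.12 th=0.1199 r=125.4mm resist=6.9 Fr=-0.0 z=0.2356 w=0.0208 yawdeg=78.4
t19.28 th=0.1402 r=125.4mm resist=5.4 Fr=0.9 z=0.2356 w=0.0213 yawdeg=77.3
t19.45 th=0.1597 r=125.3mm resist=6.8 Fr=-0.1 z=0.2356 w=0.0218 yawdeg=76.1
t19.62 th=0.1795 r=125.4mm resist=6.1 Fr=-0.6 z=0.2355 w=0.0215 yawdeg=75.0
t19.78 th=0.1994 r=125.4mm resist=5.2 Fr=1.2 z=0.2355 w=0.0214 yawdeg=73.8
```

```bash

python3 -m handwheel '0 -0.24 0.07 0 0 0 -1.15;0 -0.24 0.07 0 0 0 -1.15' >/dev/null; python3 m.py
python3 -m handwheel '0 -0.24 0.08 0 0 0 -1.15;0 -0.24 0.08 0 0 0 -1.15' >/dev/null; python3 m.py
python3 -m handwheel '0 -0.24 0.08 0 0 0 -1.15;0 -0.24 0.08 0 0 0 -1.15' >/dev/null; python3 m.py
python3 -m handwheel '0 -0.24 0.08 0 0 0 -1.15;0 -0.24 0.08 0 0 0 -1.15' >/dev/null; python3 m.py
python3 -m handwheel '0 -0.23 0.09 0 0 0 -1.15;0 -0.23 0.09 0 0 0 -1.15' >/dev/null; python3 m.py
```

```text
t19.95 th=0.2193 r=125.4mm resist=5.7 Fr=1.0 z=0.2355 w=0.0214 yawdeg=72.7
t20.12 th=0.2392 r=125.4mm resist=6.2 Fr=-0.2 z=0.2355 w=0.0219 yawdeg=71.5
t20.28 th=0.2593 r=125.4mm resist=5.8 Fr=0.6 z=0.2355 w=0.0214 yawdeg=70.4
t20.45 th=0.2793 r=125.4mm resist=6.7 Fr=-1.0 z=0.2355 w=0.0211 yawdeg=69.2
t20.62 th=0.2960 r=125.4mm resist=8.3 Fr=-1.7 z=0.2356 w=0.0215 yawdeg=68.1
```

```bash

python3 -m handwheel '0 -0.12 0.05 0 0 0 -0.57;0 -0.12 0.05 0 0 0 -0.57' >/dev/null; python3 m.py
python3 -m handwheel '0 -0.12 0.05 0 0 0 -0.57;0 -0.12 0.05 0 0 0 -0.57' >/dev/null; python3 m.py
python3 -m handwheel '0 -0.12 0.05 0 0 0 -0.57;0 -0.12 0.05 0 0 0 -0.57' >/dev/null; python3 m.py
python3 -m handwheel '0 -0.12 0.05 0 0 0 -0.57;0 -0.12 0.05 0 0 0 -0.57' >/dev/null; python3 m.py
python3 -m handwheel '0 -0.11 0.05 0 0 0 -0.57;0 -0.11 0.05 0 0 0 -0.57' >/dev/null; python3 m.py
python3 -m handwheel '0 -0.11 0.05 0 0 0 -0.57;0 -0.11 0.05 0 0 0 -0.57' >/dev/null; python3 m.py
python3 -m handwheel '0 -0.11 0.05 0 0 0 -0.57;0 -0.11 0.05 0 0 0 -0.57' >/dev/null; python3 m.py
python3 -m handwheel '0 -0.11 0.05 0 0 0 -0.57;0 -0.11 0.05 0 0 0 -0.57' >/dev/null; python3 m.py
```

```text
t20.78 th=0.3038 r=125.4mm resist=8.2 Fr=-1.9 z=0.2356 w=0.0210 yawdeg=67.5
t20.95 th=0.3123 r=125.5mm resist=11.0 Fr=-0.8 z=0.2356 w=0.0213 yawdeg=67.0
t21.12 th=0.3231 r=125.4mm resist=9.5 Fr=0.2 z=0.2356 w=0.0215 yawdeg=66.4
t21.28 th=0.3339 r=125.5mm resist=9.3 Fr=-0.8 z=0.2356 w=0.0213 yawdeg=65.8
t21.45 th=0.3447 r=125.4mm resist=8.3 Fr=-0.4 z=0.2356 w=0.0211 yawdeg=65.2
t21.62 th=0.3554 r=125.4mm resist=7.5 Fr=-1.0 z=0.2356 w=0.0210 yawdeg=64.7
t21.78 th=0.3659 r=125.5mm resist=7.2 Fr=-1.9 z=0.2356 w=0.0212 yawdeg=64.1
t21.95 th=0.3768 r=125.5mm resist=7.0 Fr=-0.3 z=0.2356 w=0.0212 yawdeg=63.5
```

```bash

python3 -m handwheel '0 -0.11 0.06 0 0 0 -0.57;0 -0.11 0.06 0 0 0 -0.57' >/dev/null; python3 m.py
python3 -m handwheel '0 -0.11 0.06 0 0 0 -0.57;0 -0.11 0.06 0 0 0 -0.57' >/dev/null; python3 m.py
python3 -m handwheel '0 -0.11 0.06 0 0 0 -0.57;0 -0.11 0.06 0 0 0 -0.57' >/dev/null; python3 m.py
python3 -m handwheel '0 -0.11 0.06 0 0 0 -0.57;0 -0.11 0.06 0 0 0 -0.57' >/dev/null; python3 m.py
python3 -m handwheel '0 -0.11 0.06 0 0 0 -0.57;0 -0.11 0.06 0 0 0 -0.57' >/dev/null; python3 m.py
python3 -m handwheel '0 -0.11 0.06 0 0 0 -0.57;0 -0.11 0.06 0 0 0 -0.57' >/dev/null; python3 m.py
python3 -m handwheel '0 -0.11 0.06 0 0 0 -0.57;0 -0.11 0.06 0 0 0 -0.57' >/dev/null; python3 m.py
python3 -m handwheel '0 -0.11 0.07 0 0 0 -0.57;0 -0.11 0.07 0 0 0 -0.57' >/dev/null; python3 m.py
```

```text
t22.12 th=0.3876 r=125.5mm resist=5.5 Fr=-0.6 z=0.2356 w=0.0211 yawdeg=63.0
t22.28 th=0.3984 r=125.5mm resist=5.2 Fr=-0.9 z=0.2356 w=0.0215 yawdeg=62.4
t22.45 th=0.4095 r=125.5mm resist=5.5 Fr=-0.5 z=0.2356 w=0.0216 yawdeg=61.8
t22.62 th=0.4206 r=125.5mm resist=5.1 Fr=-0.6 z=0.2356 w=0.0215 yawdeg=61.2
t22.78 th=0.4308 r=125.5mm resist=5.2 Fr=0.0 z=0.2355 w=0.0215 yawdeg=60.7
t22.95 th=0.4392 r=125.5mm resist=5.5 Fr=-1.0 z=0.2356 w=0.0212 yawdeg=60.1
t23.12 th=0.4478 r=125.5mm resist=5.7 Fr=-1.4 z=0.2356 w=0.0213 yawdeg=59.5
t23.28 th=0.4574 r=125.5mm resist=7.0 Fr=-0.8 z=0.2356 w=0.0212 yawdeg=59.0
```

```bash

python3 -m handwheel '0 -0.11 0.07 0 0 0 -0.57;0 -0.11 0.07 0 0 0 -0.57' >/dev/null; python3 m.py
python3 -m handwheel '0 -0.11 0.07 0 0 0 -0.57;0 -0.11 0.07 0 0 0 -0.57' >/dev/null; python3 m.py
python3 -m handwheel '0 -0.11 0.07 0 0 0 -0.57;0 -0.11 0.07 0 0 0 -0.57' >/dev/null; python3 m.py
python3 -m handwheel '0 -0.11 0.07 0 0 0 -0.57;0 -0.11 0.07 0 0 0 -0.57' >/dev/null; python3 m.py
python3 -m handwheel '0 -0.10 0.07 0 0 0 -0.57;0 -0.10 0.07 0 0 0 -0.57' >/dev/null; python3 m.py
python3 -m handwheel '0 -0.10 0.07 0 0 0 -0.57;0 -0.10 0.07 0 0 0 -0.57' >/dev/null; python3 m.py
python3 -m handwheel '0 -0.10 0.07 0 0 0 -0.57;0 -0.10 0.07 0 0 0 -0.57' >/dev/null; python3 m.py
python3 -m handwheel '0 -0.10 0.07 0 0 0 -0.57;0 -0.10 0.07 0 0 0 -0.57' >/dev/null; python3 m.py
```

```text
t23.45 th=0.4663 r=125.5mm resist=8.6 Fr=-0.9 z=0.2356 w=0.0216 yawdeg=58.4
t23.62 th=0.4749 r=125.5mm resist=9.8 Fr=-1.5 z=0.2355 w=0.0212 yawdeg=57.8
t23.78 th=0.4829 r=125.5mm resist=10.2 Fr=-1.7 z=0.2356 w=0.0214 yawdeg=57.3
t23.95 th=0.4919 r=125.5mm resist=10.4 Fr=-1.1 z=0.2356 w=0.0212 yawdeg=56.7
t24.12 th=0.5023 r=125.5mm resist=10.0 Fr=-2.2 z=0.2356 w=0.0210 yawdeg=56.1
t24.28 th=0.5129 r=125.5mm resist=10.6 Fr=-1.0 z=0.2356 w=0.0216 yawdeg=55.5
t24.45 th=0.5236 r=125.5mm resist=9.4 Fr=-1.0 z=0.2356 w=0.0214 yawdeg=55.0
t24.62 th=0.5345 r=125.5mm resist=8.7 Fr=-1.3 z=0.2356 w=0.0215 yawdeg=54.4
```

```bash

python3 -m handwheel '0 -0.10 0.07 0 0 0 -0.57;0 -0.10 0.07 0 0 0 -0.57' >/dev/null; python3 m.py
python3 -m handwheel '0 -0.10 0.075 0 0 0 -0.57;0 -0.10 0.075 0 0 0 -0.57' >/dev/null; python3 m.py
python3 -m handwheel '0 -0.10 0.075 0 0 0 -0.57;0 -0.10 0.075 0 0 0 -0.57' >/dev/null; python3 m.py
python3 -m handwheel '0 -0.10 0.075 0 0 0 -0.57;0 -0.10 0.075 0 0 0 -0.57' >/dev/null; python3 m.py
python3 -m handwheel '0 -0.10 0.08 0 0 0 -0.57;0 -0.10 0.08 0 0 0 -0.57' >/dev/null; python3 m.py
python3 -m handwheel '0 -0.10 0.08 0 0 0 -0.57;0 -0.10 0.08 0 0 0 -0.57' >/dev/null; python3 m.py
python3 -m handwheel '0 -0.10 0.08 0 0 0 -0.57;0 -0.10 0.08 0 0 0 -0.57' >/dev/null; python3 m.py
python3 -m handwheel '0 -0.10 0.08 0 0 0 -0.57;0 -0.10 0.08 0 0 0 -0.57' >/dev/null; python3 m.py
```

```text
t24.78 th=0.5453 r=125.5mm resist=8.6 Fr=-0.7 z=0.2356 w=0.0215 yawdeg=53.8
t24.95 th=0.5561 r=125.5mm resist=7.6 Fr=-1.0 z=0.2356 w=0.0216 yawdeg=53.3
t25.12 th=0.5670 r=125.5mm resist=7.2 Fr=-0.8 z=0.2356 w=0.0210 yawdeg=52.7
t25.28 th=0.5780 r=125.5mm resist=5.4 Fr=-0.3 z=0.2356 w=0.0216 yawdeg=52.1
t25.45 th=0.5892 r=125.5mm resist=5.6 Fr=-1.0 z=0.2356 w=0.0211 yawdeg=51.6
t25.62 th=0.6001 r=125.5mm resist=5.3 Fr=-1.0 z=0.2356 w=0.0212 yawdeg=51.0
t25.78 th=0.6100 r=125.5mm resist=6.1 Fr=-1.3 z=0.2356 w=0.0216 yawdeg=50.4
t25.95 th=0.6182 r=125.5mm resist=6.6 Fr=-1.1 z=0.2356 w=0.0210 yawdeg=49.8
```

```bash

python3 -m handwheel '0 -0.10 0.08 0 0 0 -0.57;0 -0.10 0.08 0 0 0 -0.57' >/dev/null; python3 m.py
python3 -m handwheel '0 -0.10 0.08 0 0 0 -0.57;0 -0.10 0.08 0 0 0 -0.57' >/dev/null; python3 m.py
python3 -m handwheel '0 -0.10 0.08 0 0 0 -0.57;0 -0.10 0.08 0 0 0 -0.57' >/dev/null; python3 m.py
python3 -m handwheel '0 -0.09 0.085 0 0 0 -0.57;0 -0.09 0.085 0 0 0 -0.57' >/dev/null; python3 m.py
python3 -m handwheel '0 -0.09 0.085 0 0 0 -0.57;0 -0.09 0.085 0 0 0 -0.57' >/dev/null; python3 m.py
python3 -m handwheel '0 -0.09 0.085 0 0 0 -0.57;0 -0.09 0.085 0 0 0 -0.57' >/dev/null; python3 m.py
python3 -m handwheel '0 -0.09 0.085 0 0 0 -0.57;0 -0.09 0.085 0 0 0 -0.57' >/dev/null; python3 m.py
python3 -m handwheel '0 -0.09 0.09 0 0 0 -0.57;0 -0.09 0.09 0 0 0 -0.57' >/dev/null; python3 m.py
```

```text
t26.12 th=0.6270 r=125.5mm resist=8.3 Fr=-1.3 z=0.2356 w=0.0211 yawdeg=49.3
t26.28 th=0.6367 r=125.5mm resist=8.4 Fr=-2.6 z=0.2355 w=0.0214 yawdeg=48.7
t26.45 th=0.6454 r=125.5mm resist=9.4 Fr=-1.8 z=0.2356 w=0.0213 yawdeg=48.1
t26.62 th=0.6533 r=125.5mm resist=10.0 Fr=-1.9 z=0.2356 w=0.0214 yawdeg=47.6
t26.78 th=0.6612 r=125.5mm resist=11.0 Fr=-1.4 z=0.2356 w=0.0213 yawdeg=47.0
t26.95 th=0.6695 r=125.5mm resist=11.0 Fr=-2.5 z=0.2356 w=0.0212 yawdeg=46.4
t27.12 th=0.6800 r=125.5mm resist=11.7 Fr=-2.0 z=0.2356 w=0.0215 yawdeg=45.8
t27.28 th=0.6911 r=125.5mm resist=10.8 Fr=-2.4 z=0.2356 w=0.0215 yawdeg=45.3
```

```bash

python3 -m handwheel '0 -0.09 0.09 0 0 0 -0.57;0 -0.09 0.09 0 0 0 -0.57' >/dev/null; python3 m.py
python3 -m handwheel '0 -0.09 0.09 0 0 0 -0.57;0 -0.09 0.09 0 0 0 -0.57' >/dev/null; python3 m.py
python3 -m handwheel '0 -0.09 0.09 0 0 0 -0.57;0 -0.09 0.09 0 0 0 -0.57' >/dev/null; python3 m.py
python3 -m handwheel '0 -0.09 0.09 0 0 0 -0.57;0 -0.09 0.09 0 0 0 -0.57' >/dev/null; python3 m.py
python3 -m handwheel '0 -0.09 0.09 0 0 0 -0.57;0 -0.09 0.09 0 0 0 -0.57' >/dev/null; python3 m.py
python3 -m handwheel '0 -0.085 0.09 0 0 0 -0.57;0 -0.085 0.09 0 0 0 -0.57' >/dev/null; python3 m.py
```

```text
t27.45 th=0.7023 r=125.5mm resist=9.4 Fr=-2.8 z=0.2356 w=0.0214 yawdeg=44.7
t27.62 th=0.7133 r=125.5mm resist=9.1 Fr=-2.1 z=0.2356 w=0.0211 yawdeg=44.1
t27.78 th=0.7244 r=125.5mm resist=8.1 Fr=-2.8 z=0.2356 w=0.0215 yawdeg=43.6
t27.95 th=0.7356 r=125.5mm resist=9.2 Fr=-2.3 z=0.2356 w=0.0218 yawdeg=43.0
t28.12 th=0.7467 r=125.5mm resist=7.5 Fr=-3.1 z=0.2356 w=0.0214 yawdeg=42.4
t28.28 th=0.7576 r=125.4mm resist=7.4 Fr=-3.3 z=0.2356 w=0.0211 yawdeg=41.9
```

```bash

python3 -m handwheel '0 -0.085 0.085 0 0 0 -0.57;0 -0.085 0.085 0 0 0 -0.57' >/dev/null; python3 m.py
python3 -m handwheel '0 -0.085 0.085 0 0 0 -0.57;0 -0.085 0.085 0 0 0 -0.57' >/dev/null; python3 m.py
python3 -m handwheel '0 0 0 0 0 0 0' >/dev/null; python3 m.py
python3 -m handwheel '0 0 0 0 0 0 0' >/dev/null; python3 m.py
python3 -m handwheel '0 0 0 0 0 0 0' >/dev/null; python3 m.py
```

```text
t28.45 th=0.7681 r=125.5mm resist=7.0 Fr=-3.1 z=0.2356 w=0.0213 yawdeg=41.3
t28.62 th=0.7787 r=125.4mm resist=5.6 Fr=-4.0 z=0.2356 w=0.0208 yawdeg=40.7
t28.70 th=0.7785 r=125.5mm resist=5.7 Fr=-3.4 z=0.2356 w=0.0213 yawdeg=40.7
t28.78 th=0.7787 r=125.5mm resist=6.3 Fr=-3.9 z=0.2356 w=0.0212 yawdeg=40.7
t28.87 th=0.7786 r=125.4mm resist=6.0 Fr=-3.4 z=0.2356 w=0.0215 yawdeg=40.7
```

```bash
python3 - <<'E'
from h import *
for n in("top","side"):
    im=imaging.get_image(n); cv2.imwrite(f"pics/f_{n}_full.png",im[:,:,::-1])
a=cv2.imread("pics/f_top_full.png")[110:310,160:430];a=cv2.resize(a,None,fx=1.45,fy=1.45)
b=cv2.imread("pics/f_side_full.png")[130:380,180:430];b=cv2.resize(b,None,fx=1.45,fy=1.45)
h=max(a.shape[0],b.shape[0]); P=lambda i:cv2.copyMakeBorder(i,0,h-i.shape[0],0,0,0)
cv2.imwrite("pics/f.png",np.hstack([P(a),P(b)]))
E
python3 m.py
```

```text
t28.97 th=0.7785 r=125.4mm resist=5.9 Fr=-3.0 z=0.2356 w=0.0217 yawdeg=40.7
```

View pics/f.png

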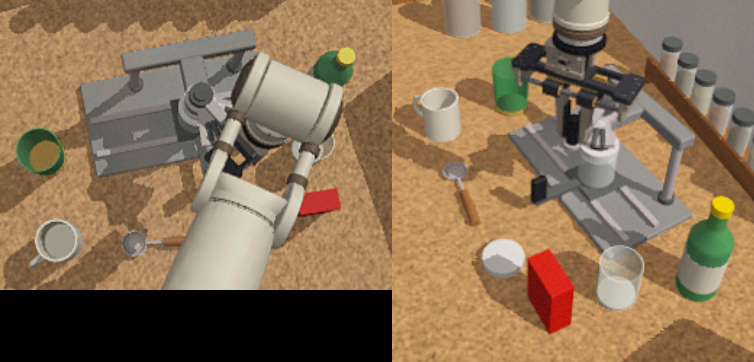

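```bash
python3 -c "
from station import robot;print(robot.finish_job())"
```

```text
the job is handed in; nothing more can be done
None
```

The jar is under the press head, and I handed the job in at about 29 s with the gripper still holding the lever just past the third click.

- **Carriage:** I slid it by its grip, let go, looked again, then regripped and nudged it about 1.8 mm further right. The checks of centring disagreed. The lid against the lever-hub cap put it within about 1 mm. The index block and the grip put it up to about 1.5 mm to the left. One rough comparison of lid and head edge put it as much as 3–4 mm too far right. I settled between them.
- **Lever:** I held the knob at 40 N and swung the lever clockwise. It ran free for about 0.29 rad. The force then rose to 10–12 N and fell away three times, with crests at about 0.37, 0.55 and 0.735 rad.
- **Final hold:** I stopped at 0.779 rad, in the dip after the third crest, with about 6 N of resistance. The fourth rib should begin at about 0.79–0.80 rad and crest near 0.91, so there was little room before its rise. The angle and force were steady at the end, with 3–4 N pulling inward on the knob.
- **Other things on the counter:** In the last pictures the jar was still under the head and the other things looked to be where they stood. I judged that by eye. The lever and knob were partly hidden by the arm.

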